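# Stand the toppled transmitter on the crank slide and wind it under the test head

### The arm

A 6-joint arm with a two-finger parallel gripper is mounted at the origin on the work surface. World frame = base frame: x ahead of the robot, y to its left, z up, the work surface at z = 0. Lengths are in m, angles in rad, forces in N, time in s.
With the tool pointing down it reaches from about 0.3 to 0.775 m from the base axis. Payload 14.6 kg.
Tool frame: the origin (TCP) lies on the centre line of the jaws, within the pads' length; the fingertips stand env.tip_extent ahead of it and the grasp point (between the pads) lies 8 mm behind it (env.tip_extent is the distance from the TCP to the fingertips, in m); z points along the fingers, y is the line along which they close (so a half turn about z gives the same grasp; the last joint's range is limited). The gripper opens to 94 mm and grips with 3 to 60 N. Pads are 16 mm wide; open, the fingers measure 119 mm over their backs; the gripper's body (75 mm by 177 mm) begins 78 mm behind the grasp point.
Start: joints at [-0.067, 0.3, 1.521, -0, 1.321, -0.067], TCP at [0.55, -0, 0.216] pointing down, gripper open.
Joint ranges: [-3.03, 3.03], [-0.79, 2.21], [0.23, 2.52], [-1.04, 4.18], [0, 3.07], [-2.55, 2.55]. Speed limits (rad/s): [2.22, 2.22, 2.57, 3.14, 3.14, 3.14].

### API

Orientations are given as [roll, pitch, yaw] about the fixed x, y, z axes, in that order (R = Rz(yaw) Ry(pitch) Rx(roll)).
In Python, from plant import env gives the robot as it stands.
- The arm moves only by the tool play_rows, never from a script. Its argument "steps" is a list of rows, each a list of 7 numbers: the shift along the tool's x, y, z each as a share of 0.75 m, from -1 to 1, then the turn, a rotation vector about the tool's x, y, z each as a share of 45 degrees, from -1 to 1, then the closure, from -1 (fully open) to 1 (shut). In form: [[dx, dy, dz, ax, ay, az, hand], ...]. A call has 1 to 8 rows; each row is the pose to reach, as a shift and turn from the pose commanded when the call began, along the tool's axes at that moment; what a row does not reach only later rows make up. A row lasts 1/12 s, in which the tool goes at most 41.7 mm and 7.16 degrees, less where a joint would pass 70% of its speed; a pose out of reach is approached as far as the arm can. A call with a number of a shift or a turn outside -1 to 1 is refused whole. A call with a gripper value outside its range is refused whole. The fingers move at their own pace and stop on an object; "grip_force" is the grip in N (left out, the last holds). Time passes only in rows, so rows that repeat a pose let the fingers close. It gives the time, the measured TCP pose, the force, the opening and the grip force at its end, in the units of the state.
- env.sense(): the state, without advancing time (a new reading comes with each control period).
- env.read_camera(name): name is "scene" or "side" or "wrist"; returns the picture (420x560x3 uint8, red, green, blue); there is no depth.
- env.get_calibration(name): a dict with "mtx" (3x3 intrinsics, pixels), "xyz" and "orientation" of the camera in the world. Camera axes: x right, y up, looking along -z (the intrinsics and any distortion apply to the point x, -y, -z); pixel columns grow to the right and rows downward; lengths in m; the calibration is good to about 2 mm. The wrist camera is an equidistant fisheye: a pixel r from the principal point sees the ray r / f radians off the axis. A picture is of the moment at which its call begins: read the wrist's pose just before it. get_calibration takes no time and is no camera call; for the wrist camera it gives the pose at the moment of the call.
- env.hand_in(): hands the job in; it is judged then, once.
The state is a dict: "time_s": time; "qpos": joint angles; "joint_vel": joint speeds; "joint_efforts": joint torques, N m; "eef_pos": TCP position; "tcp_rot": TCP orientation; "wrist_force": force on the tool from outside, world axes, zero at the start; "moment": the same for the moment, N m; "finger_gap": finger opening in m; "gripper_force": force on a finger pad.
Only numpy, scipy, OpenCV 4.12 (cv2) and the standard library are available. Lean on these libraries where they do the work, as an engineer would, in place of code of your own. Each camera call takes 0.05 s, during which the arm holds its last target. There are 200 camera calls.

### The job

A pressure transmitter has fallen over on the calibration bench: stand it upright, threaded port up, in the middle of the rubber pad on the slide's tray and let go of it. Then wind the two-knob crank clockwise (seen from above) until the tray has run all the way to its end stop beneath the test head, moving the tray only by the crank, with the transmitter still standing on the pad. Do not push or tip the flask, the reel, the multimeter or the pen cup.

Things in the scene. Friction and masses are not known exactly. Their poses are not given: they have to be found in the camera images.
- transmitter: Pressure transmitter, 0.3 to 0.55 kg: aluminium block 50 x 50 x 105 mm with dark windows on its sides and a round steel port (28 then 20 mm diameter, 25 mm long) on one end; 130 mm long in all. It starts lying on one side on the bench. Origin: centre of its flat foot (the end without port); its z axis runs from foot to port.
- transmitter_mid (a point): Centre of the transmitter's block, 52.5 mm from the foot along its z axis.
- slide: Calibration slide, fixed to the bench: base 100 mm wide (its x), from -245 to +305 mm along its y. Along y: tray on rails (rail top 24 mm), test head at -60 mm, gearbox 85 mm square, 60 mm high, with the crank on top at +150 mm, white readout cabinet beyond. Origin: on the bench at x = y = 0; z up.
- test_head (a point): Centre of the underside of the round dark test head, 48 mm diameter, 197 mm above the bench. A 20 mm square bar at 225 mm height carries it from a 24 mm square post, 250 mm tall, 85 mm to the slide's +x.
- cabinet (a point): Centre of the top of the white readout cabinet: 150 mm (slide x) x 75 mm (slide y) x 200 mm tall. Its face stands 80 mm from the crank's axis, 8 mm beyond the knobs' sweep, and keeps a hand from following a knob round that side.
- tray: Steel tray 110 x 110 mm with a 70 mm square rubber pad flush in its middle, its top 40 mm above the bench. Origin: centre of its top face. It slides along the slide's +y towards the test head, 10 mm for each radian of crank.
- dock (a point): Where the tray's origin comes to be at its end stop, on the test head's axis (slide x = 0, y = -60 mm, 40 mm above the bench). Axes as the slide's.
- crank (a joint): Crank angle, rad, growing clockwise seen from above; 12.6 is the end stop (tray at the dock); it starts between 0.2 and 3.2. At 0 knob_a points along the slide's +x. About 0.2 N m of friction; it stays where it is left.
- crank_axis (a point): On the crank's vertical axis, 80 mm above the bench.
- knob_a (a point): Centre of the top of one upright round crank knob: 24 mm diameter, from 78 to 126 mm above the bench, 60 mm from the crank's axis, fixed to a flat arm 22 mm wide whose top is 78 mm above the bench and 140 mm long over all.
- knob_b (a point): The same on the other knob, at the opposite end of the crank arm.
- flask: Bystander: grey drinking bottle, 68 mm diameter, 190 mm tall. Origin: centre of its foot.
- reel: Bystander: steel-coloured solder reel, 66 mm diameter, 62 mm high. Origin: centre of its foot.
- meter: Bystander: yellow multimeter lying flat, 90 x 180 (its y) x 46 mm. Origin: centre of its underside.
- pencup: Bystander: white cup full of markers, 68 mm diameter, cup 95 mm and markers 140 mm tall. Origin: centre of its foot.

How it is judged:
On the way, in this order (a step that is already met when the one before it is completed fails the run):
1. the transmitter stands upright in the middle of the tray, let go (angle between transmitter's own z axis and vertical below 0.12 rad and horizontal distance between transmitter and tray below 0.022 m and z of transmitter in the frame of tray between -0.005 and 0.005 m and contact force between transmitter and the fingers below 0.1 N and linear speed of transmitter below 0.05 m/s), for 0.2 s.
2. the crank has wound the tray to its end stop with the transmitter standing on it (angle between transmitter's own z axis and vertical below 0.12 rad and horizontal distance between transmitter and tray below 0.022 m and z of transmitter in the frame of tray between -0.005 and 0.005 m and y of tray in the frame of dock above -0.004 m), for 0.2 s.
At the end, for the whole second after the job is handed in: The transmitter stands upright (within 0.12 rad), port up, its foot flat on the tray and within 22 mm of the tray's centre; the tray is within 4 mm of its end stop under the test head; all released and at rest (all of step 2 and contact force between transmitter and the fingers below 0.1 N and linear speed of transmitter below 0.02 m/s and linear speed of tray below 0.01 m/s); the robot touches nothing.
It fails at once if the flask is moved more than 25 mm or tipped (distance of flask from where it was at the start of the episode above 0.025 m or angle between flask's own z axis and vertical above 0.3 rad).
It fails at once if the reel is moved more than 25 mm or tipped (distance of reel from where it was at the start of the episode above 0.025 m or angle between reel's own z axis and vertical above 0.3 rad).
It fails at once if the meter is moved more than 25 mm or tipped (distance of meter from where it was at the start of the episode above 0.025 m or angle between meter's own z axis and vertical above 0.3 rad).
It fails at once if the pencup is moved more than 25 mm or tipped (distance of pencup from where it was at the start of the episode above 0.025 m or angle between pencup's own z axis and vertical above 0.3 rad).
It fails at once if the robot pushes the tray itself (over 10 N) (contact force between any of the fingers, the arm and tray above 10 N).
It also fails if it takes over 72 s, if anything falls off the work surface, if the arm or the gripper's body presses on something with over 40 N, if the wrist force passes 120 N, or if a joint passes its speed limit or range.

## Working session

There is one attempt and no reset: what is moved stays moved. The work goes in short steps, Python scripts to look and compute and a tool call to move; the robot and the scene stay as the last step left them, time stands still between calls to the robot, and variables do not carry over. Pictures are saved under pics/ and viewed, at most 10 in all, crops included, and the job is handed in when it is done.

Besides the shell and the picture viewer there is one more tool, called after "Call:" by a JSON object that holds its "name" and its "arguments", one argument or row to a line. play_rows: Moves the arm, as the interface text tells. Shift numbers are shares of 0.75 m and turn numbers shares of 45 degrees, none past 1 either way. Its arguments: {"type":"object","properties":{"steps":{"type":"array","items":{"type":"array","items":{"type":"number"}}},"grip_force":{"type":"number"}},"required":["steps"]}

```bash
mkdir -p pics; ls
cat > h.py <<'E'
import numpy as np, cv2
from plant import env
from scipy.spatial.transform import Rotation as R
def cam(n):
    c=env.get_calibration(n); return np.array(c['mtx']),np.array(c['xyz']),c['orientation'],c
E
python3 - <<'E'
from h import *
for n in ['scene','side','wrist']:
    print(n,env.get_calibration(n)); im=env.read_camera(n); cv2.imwrite(f'pics/{n}0.png',im[:,:,::-1])
print(env.sense(),env.tip_extent)
E
```

```text
pics
scene {'mtx': array([[398.2066358 ,   0.        , 280.35538794],
       [  0.        , 398.2066358 , 208.74527694],
       [  0.        ,   0.        ,   1.        ]]), 'xyz': array([1.0881384 , 0.47023359, 1.03153302]), 'orientation': array([0.66041421, 0.00846801, 2.28585374])}
side {'mtx': array([[478.73567923,   0.        , 280.11234618],
       [  0.        , 478.73567923, 219.04338802],
       [  0.        ,   0.        ,   1.        ]]), 'xyz': array([ 0.29526497, -0.87664115,  0.77890528]), 'orientation': array([ 0.97846626, -0.01401391, -0.31164111])}
wrist {'mtx': array([[325.1922621 ,   0.        , 282.60233827],
       [  0.        , 325.1922621 , 200.8724968 ],
       [  0.        ,   0.        ,   1.        ]]), 'xyz': array([0.54968335, 0.07930187, 0.38325171]), 'orientation': array([-2.72299622e-01,  9.85732034e-04, -2.02625498e-04])}
{'time_s': 0.15, 'qpos': array([-6.66180330e-02,  3.00306259e-01,  1.52144482e+00,  2.10901035e-06,
        1.32067853e+00, -6.65901578e-02]), 'joint_vel': array([-0.00044021, -0.00150496, -0.00409564,  0.00075315, -0.00211489,
       -0.00114298]), 'joint_efforts': array([-2.50185103e-04, -5.31960297e+01, -3.52822959e+01,  7.07691838e-02,
        2.35654798e-02, -3.66386917e-05]), 'eef_pos': array([5.49811816e-01, 2.35143533e-07, 2.16034387e-01]), 'tcp_rot': array([-3.14075769e+00, -5.77302261e-05,  1.57076790e+00]), 'wrist_force': array([-0.07051341, -0.08854254,  0.04302796]), 'moment': array([-0.00749423,  0.00476044, -0.03499846]), 'gripper_force': 0.0, 'finger_gap': 0.09376659211803437} 0.011
```

View pics/scene0.png

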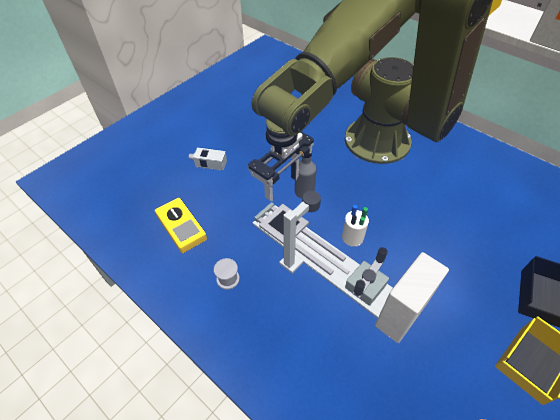

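View pics/side0.png

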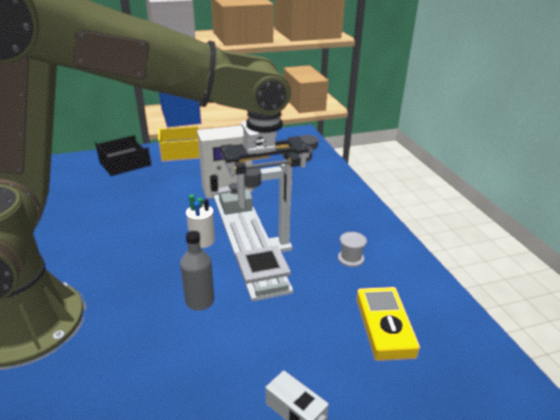

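View pics/wrist0.png

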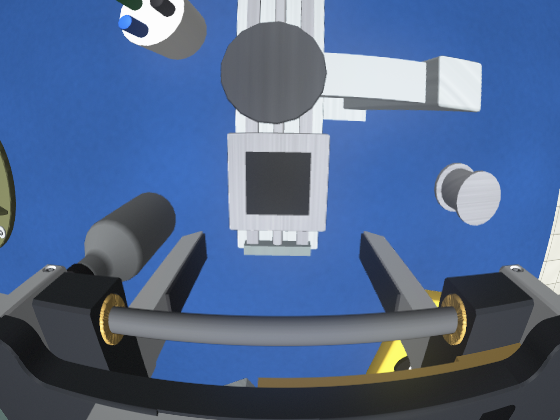

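The scene view shows the transmitter lying at about (209,158) with its port to the left (192,155). The tray pad is at (282,218), the crank at (370,272), the cabinet at (415,297), the meter at (180,225), the reel at (227,272), the flask at (306,178) and the cup at (355,228). The wrist view shows the pad's corners at about (245–311, 153–215).

```bash
cat >> h.py <<'E'
def ray(n,uv,c=None):
    c=c or env.get_calibration(n); K=np.array(c['mtx']); uv=np.atleast_2d(uv).astype(float)
    x=(uv[:,0]-K[0,2])/K[0,0]; y=(uv[:,1]-K[1,2])/K[1,1]
    if n=='wrist':
        r=np.hypot(x,y)+1e-12; d=np.c_[np.sin(r)*x/r,-np.sin(r)*y/r,-np.cos(r)]
    else: d=np.c_[x,-y,-np.ones_like(x)]
    return np.array(c['xyz']),d@R.from_euler('xyz',c['orientation']).as_matrix().T
def onz(n,uv,z,c=None):
    o,d=ray(n,uv,c); return o+d*((z-o[2])/d[:,2])[:,None]
def proj(n,P,c=None):
    c=c or env.get_calibration(n); K=np.array(c['mtx']); P=np.atleast_2d(P)
    q=(P-np.array(c['xyz']))@R.from_euler('xyz',c['orientation']).as_matrix(); q=q*[1,-1,-1]
    if n=='wrist':
        rr=np.hypot(q[:,0],q[:,1]); th=np.arctan2(rr,q[:,2]); xy=q[:,:2]/rr[:,None]*th[:,None]
    else: xy=q[:,:2]/q[:,2:]
    return xy*[K[0,0],K[1,1]]+K[:2,2]
def blob(mask,box):
    x0,y0,x1,y1=box; m=np.zeros(mask.shape,np.uint8); m[y0:y1,x0:x1]=mask[y0:y1,x0:x1]
    cs,_=cv2.findContours(m,cv2.RETR_EXTERNAL,cv2.CHAIN_APPROX_NONE)
    return max(cs,key=cv2.contourArea)
E
python3 - <<'E'
from h import *
np.set_printoptions(precision=4,suppress=True)
W=cv2.imread('pics/wrist0.png');S=cv2.imread('pics/scene0.png');D=cv2.imread('pics/side0.png')
g=W.max(2)
c=blob((g<75).astype(np.uint8),(236,140,322,225)); b=cv2.boxPoints(cv2.minAreaRect(c)); P=onz('wrist',b,.04)
print('pad px',b.tolist(),'\n',P,P.mean(0),'sides',np.linalg.norm(np.diff(P,axis=0),axis=1))
for i in range(4): d=P[(i+1)%4]-P[i]; print('yaw mod90',np.degrees(np.arctan2(d[1],d[0])))
# nonblue transmitter in scene
hsv=cv2.cvtColor(S,cv2.COLOR_BGR2HSV); nb=((hsv[:,:,1]<110)).astype(np.uint8)
c=blob(nb,(180,140,235,175)); print('tx area',cv2.contourArea(c),cv2.boundingRect(c))
cv2.imwrite('pics/a.png',np.vstack([cv2.resize(S[135:180,170:240],(700,450),interpolation=2)]))
cv2.imwrite('pics/b.png',cv2.resize(S[225:345,330:460],(780,720),interpolation=2)[:600])
# bystanders
for nm,box in [('meter',(145,190,215,260))]:
    m=((hsv[:,:,0]>20)&(hsv[:,:,0]<35)&(hsv[:,:,1]>150)).astype(np.uint8); r=cv2.minAreaRect(blob(m,box)); print(nm,onz('scene',cv2.boxPoints(r),.046))
print('flask foot side',onz('side',[(198,300)],0),'cup',onz('side',[(200,240)],0),'reel',onz('side',[(352,240)],.062),'cab top scene',onz('scene',[(447,264),(415,254),(381,301),(411,310)],.2))
E
```

```text
pad px [[246.0, 152.0], [309.0, 152.0], [309.0, 213.0], [246.0, 213.0]] 
 [[ 0.5105  0.0374  0.04  ]
 [ 0.5774  0.0373  0.04  ]
 [ 0.5787 -0.0306  0.04  ]
 [ 0.5086 -0.0306  0.04  ]] [0.5438 0.0034 0.04  ] sides [0.067  0.0679 0.0701]
yaw mod90 -0.09692265597050602
yaw mod90 -88.92561362228234
yaw mod90 -179.97297243299832
yaw mod90 88.47961590017981
tx area 583.0 (189, 147, 38, 23)
meter [[ 0.779  -0.3359  0.046 ]
 [ 0.6827 -0.329   0.046 ]
 [ 0.7372 -0.1309  0.046 ]
 [ 0.8241 -0.1431  0.046 ]]
flask foot side [[ 0.3747 -0.0439  0.    ]] cup [[0.42   0.1871 0.    ]] reel [[ 0.7766 -0.008   0.062 ]] cab top scene [[0.4728 0.4513 0.2   ]
 [0.4976 0.38   0.2   ]
 [0.6558 0.3835 0.2   ]
 [0.631  0.4449 0.2   ]]
```

View pics/a.png

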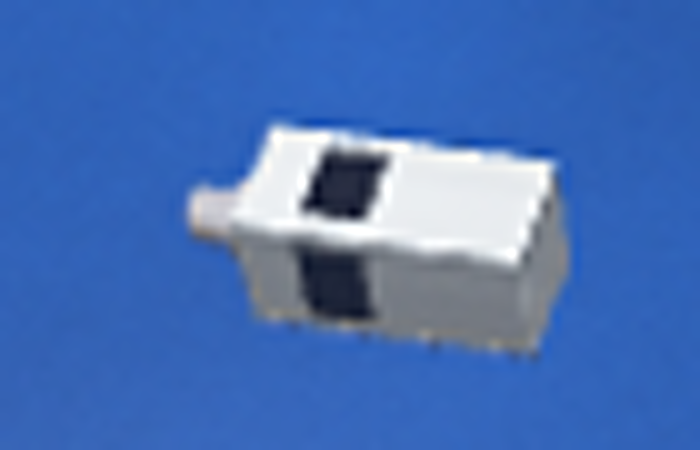

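View pics/b.png

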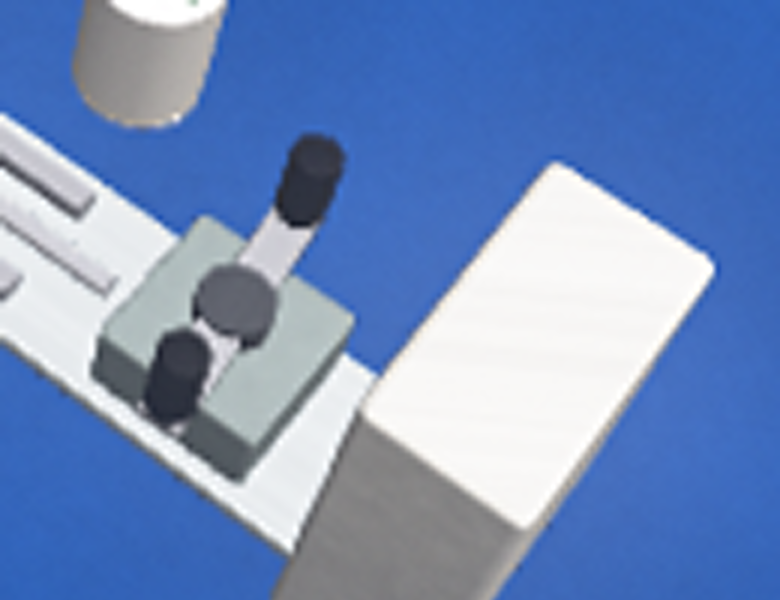

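The first crop shows the transmitter's top face with corners at about (197.5,148), (225.3,151), (222,161) and (193.5,157.5), port on the left. The second crop shows the knob tops at (383,250) and (361,282.5), and the cabinet top corners at (422.5,252), (449,270), (417.5,313) and (390,293).

Run:
```python
from h import *
np.set_printoptions(precision=4,suppress=True)
t=onz('scene',np.array([(197.5,147.8),(225.3,151.2),(222,161.3),(193.5,157.5)])-.45,.05); print(t,t.mean(0))
print('sides',np.linalg.norm(np.roll(t,-1,0)-t,axis=1)); a=(t[0]+t[3]-t[1]-t[2])/2; print('axis deg',np.degrees(np.arctan2(a[1],a[0])))
k=onz('scene',[(382.6,249.6),(360.6,282)],.126); print('knobs',k,k.mean(0),np.linalg.norm(k[0]-k[1]),np.degrees(np.arctan2(*(k[0]-k[1])[[1,0]])))
c=onz('scene',[(422.5,252),(449,269.7),(417.5,313),(390.3,293.3)],.2);print('cab',c,c.mean(0));print(np.linalg.norm(np.roll(c,-1,0)-c,axis=1))
for i in (1,3):
  d=c[(i+1)%4]-c[i];print(np.degrees(np.arctan2(d[1],d[0])))
print('head (top ~.21?) wrist',onz('wrist',[(274,73)],.235), onz('wrist',[(274,73)],.197))
```

```text
[[ 0.5019 -0.442   0.05  ]
 [ 0.4497 -0.3543  0.05  ]
 [ 0.4919 -0.3271  0.05  ]
 [ 0.5436 -0.4161  0.05  ]] [ 0.4968 -0.3849  0.05  ]
sides [0.1021 0.0502 0.1029 0.0491]
axis deg -59.56088733037076
knobs [[0.489  0.3    0.126 ]
 [0.6069 0.3094 0.126 ]] [0.5479 0.3047 0.126 ] 0.1182724741698716 -175.4391742670684
cab [[0.4808 0.391  0.2   ]
 [0.4839 0.462  0.2   ]
 [0.6279 0.4592 0.2   ]
 [0.6261 0.3894 0.2   ]] [0.5547 0.4254 0.2   ]
[0.0711 0.144  0.0698 0.1453]
-1.1074499489325378
179.37553027341397
head (top ~.21?) wrist [[0.5457 0.0973 0.235 ]] [[0.5447 0.102  0.197 ]]
```

```bash
cat >> h.py <<'E'
def Rt(yaz,tilt):
    "tool down with y axis at azimuth yaz, then turned tilt deg about own y"
    return R.from_euler('z',yaz-0,degrees=True)*R.from_matrix(np.array([[0,1,0],[1,0,0],[0,0,-1.]]))*R.from_euler('y',tilt,degrees=True)
def row(p,Rg):
    s=env.sense(); R0=R.from_euler('xyz',s['tcp_rot'])
    a=R0.inv().apply(np.array(p)-s['eef_pos'])/.75; b=(R0.inv()*Rg).as_rotvec()/(np.pi/4)
    print('row',np.r_[a,b].round(4).tolist()); return s
def st():
    s=env.sense(); print({k:np.round(s[k],3).tolist() for k in ('time_s','qpos','eef_pos','tcp_rot','wrist_force','finger_gap','gripper_force')})
E
python3 - <<'E'
from h import *
Rg=Rt(30.4,25); print(Rg.as_matrix().round(3))
g=np.array([.497,-.385,.031]); d=Rg.as_matrix()[:,2]
row(g-.112*d,Rg)
E
```

```text
[[-0.459  0.863 -0.214]
 [ 0.782  0.506  0.365]
 [ 0.423  0.    -0.906]]
row [-0.5678, -0.0384, 0.1114, 0.1464, 0.542, -0.665]
```

Call:
{"name": "play_rows", "arguments": {
  "steps": [
    [-0.568,-0.038,0.111,0.146,0.542,-0.665,-1],
    [-0.568,-0.038,0.111,0.146,0.542,-0.665,-1],
    [-0.568,-0.038,0.111,0.146,0.542,-0.665,-1],
    [-0.568,-0.038,0.111,0.146,0.542,-0.665,-1],
    [-0.568,-0.038,0.111,0.146,0.542,-0.665,-1],
    [-0.568,-0.038,0.111,0.146,0.542,-0.665,-1],
    [-0.568,-0.038,0.111,0.146,0.542,-0.665,-1],
    [-0.568,-0.038,0.111,0.146,0.542,-0.665,-1]
  ]
}}

```text
time_s: 0.82
eef_pos: [0.5286, -0.3132, 0.1541]
tcp_rot: [3.141, -0.438, 2.101]
wrist_force: [-0.8, 0.7, -0.0]
finger_gap: 0.094
gripper_force: 0.0
```

Run:
```python
from h import *
Rg=Rt(30.4,25); d=Rg.as_matrix()[:,2]
st(); row(np.array([.497,-.385,.031])-.112*d,Rg)
```

```text
{'time_s': 0.817, 'qpos': [-0.661, 0.741, 1.067, 0.16, 1.741, -1.197], 'eef_pos': [0.529, -0.313, 0.154], 'tcp_rot': [3.141, -0.438, 2.101], 'wrist_force': [-0.769, 0.726, -0.021], 'finger_gap': 0.094, 'gripper_force': 0.0}
row [-0.1248, -0.0847, -0.0268, 0.0008, -0.0021, 0.0]
```

Call:
{"name": "play_rows", "arguments": {
  "steps": [
    [-0.125,-0.085,-0.027,0,0,0,-1],
    [-0.125,-0.085,-0.027,0,0,0,-1],
    [-0.125,-0.085,-0.027,0,0,0,-1],
    [-0.125,-0.085,-0.027,0,0,0,-1]
  ]
}}

```text
time_s: 1.15
eef_pos: [0.519, -0.4286, 0.1308]
tcp_rot: [-3.141, -0.439, 2.096]
wrist_force: [-0.3, -0.4, -0.2]
finger_gap: 0.0937
gripper_force: 0.0
```

Run:
```python
from h import *
np.set_printoptions(precision=4,suppress=True)
st(); im=env.read_camera('wrist')[:,:,::-1].copy()
c=env.get_calibration('wrist')
Rg=Rt(30.4,25)
# predicted top-face corners
a=np.array([np.cos(np.radians(-59.6)),np.sin(np.radians(-59.6)),0]); n=np.array([-a[1],a[0],0]); m=np.array([.497,-.385,.05])
for s,t in ((1,1),(1,-1),(-1,-1),(-1,1)):
    u=proj('wrist',m+a*s*.0525+n*t*.025,c)[0]; cv2.circle(im,tuple(int(round(v)) for v in u),3,(0,0,255),1)
cv2.imwrite('pics/w1.png',im)
row(np.array([.497,-.385,.031])+.008*Rg.as_matrix()[:,2],Rg)
```

```text
{'time_s': 1.15, 'qpos': [-0.786, 0.932, 0.791, 0.113, 1.843, -1.305], 'eef_pos': [0.519, -0.429, 0.131], 'tcp_rot': [-3.141, -0.439, 2.096], 'wrist_force': [-0.251, -0.432, -0.197], 'finger_gap': 0.094, 'gripper_force': 0.0}
row [-0.0002, 0.0008, 0.1589, 0.0019, -0.0029, -0.004]
```

View pics/w1.png

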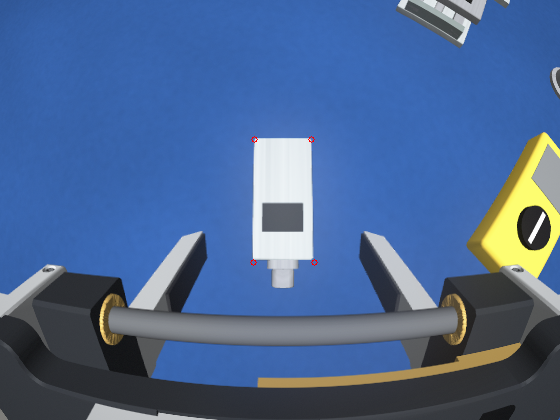

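The wrist view shows the transmitter centred between the jaws. Its top corners at about (254,139), (311,139), (253,260) and (313,260) match the predicted marks, with the port at (283,275). I'll descend and grip.

Call:
{"name": "play_rows", "arguments": {
  "steps": [
    [0,0.001,0.05,0,0,0,-1],
    [0,0.001,0.1,0,0,0,-1],
    [0,0.001,0.14,0,0,0,-1],
    [0,0.001,0.159,0,0,0,-1],
    [0,0.001,0.159,0,0,0,1],
    [0,0.001,0.159,0,0,0,1],
    [0,0.001,0.159,0,0,0,1],
    [0,0.001,0.159,0,0,0,1]
  ],
  "grip_force": 40
}}

```text
time_s: 1.87
eef_pos: [0.4978, -0.3806, 0.0279]
tcp_rot: [3.14, -0.433, 2.102]
wrist_force: [-0.2, 0.0, -0.2]
finger_gap: 0.0705
gripper_force: 0.0
```

Call:
{"name": "play_rows", "arguments": {
  "steps": [
    [0,0,0,0,0,0,1],
    [0,0,0,0,0,0,1],
    [0,0,0,0,0,0,1]
  ]
}}

```text
time_s: 2.12
eef_pos: [0.4969, -0.3805, 0.0268]
tcp_rot: [3.141, -0.435, 2.101]
wrist_force: [-2.5, -2.1, 2.0]
finger_gap: 0.0507
gripper_force: 1.3
```

Run:
```python
from h import *
st()
```

```text
{'time_s': 2.117, 'qpos': [-0.761, 0.91, 1.079, 0.117, 1.572, -1.316], 'eef_pos': [0.497, -0.38, 0.027], 'tcp_rot': [3.141, -0.435, 2.101], 'wrist_force': [-2.496, -2.11, 2.001], 'finger_gap': 0.051, 'gripper_force': 1.268}
```

Call:
{"name": "play_rows", "arguments": {
  "steps": [
    [0,0,0,0,0,0,1],
    [0,0,0,0,0,0,1],
    [0.02,0,-0.043,0,0,0,1],
    [0.04,0,-0.086,0,0,0,1],
    [0.056,0,-0.121,0,0,0,1],
    [0.056,0,-0.121,0,0,0,1]
  ]
}}

```text
time_s: 2.62
eef_pos: [0.4986, -0.3814, 0.1322]
tcp_rot: [3.137, -0.428, 2.103]
wrist_force: [0.8, -0.9, -2.0]
finger_gap: 0.0498
gripper_force: 40.0
```

Run:
```python
from h import *
st()
for t in (-20,-65):
    Rg=Rt(30.4,t); row(np.array([.47,-.35,.125]),Rg)
```

```text
{'time_s': 2.617, 'qpos': [-0.76, 0.797, 1.021, 0.12, 1.734, -1.297], 'eef_pos': [0.499, -0.381, 0.132], 'tcp_rot': [3.137, -0.428, 2.103], 'wrist_force': [0.806, -0.876, -1.962], 'finger_gap': 0.05, 'gripper_force': 39.999}
row [0.0464, -0.0118, 0.0316, 0.005, -0.9888, 0.0004]
row [0.0464, -0.0118, 0.0316, 0.0052, -1.9888, -0.0017]
```

Call:
{"name": "play_rows", "arguments": {
  "steps": [
    [0.046,-0.012,0.032,0.005,-0.98,0,1],
    [0.046,-0.012,0.032,0.005,-0.98,0,1],
    [0.046,-0.012,0.032,0.005,-0.98,0,1],
    [0.046,-0.012,0.032,0.005,-0.98,0,1],
    [0.046,-0.012,0.032,0.005,-0.98,0,1],
    [0.046,-0.012,0.032,0.005,-0.98,0,1],
    [0.046,-0.012,0.032,0.005,-0.98,0,1],
    [0.046,-0.012,0.032,0.005,-0.98,0,1]
  ]
}}

```text
time_s: 3.28
eef_pos: [0.467, -0.3467, 0.1172]
tcp_rot: [-3.138, 0.334, 2.105]
wrist_force: [-1.6, 0.3, -4.2]
finger_gap: 0.0501
gripper_force: 40.0
```

Run:
```python
from h import *
st()
row(np.array([.47,-.35,.125]),Rt(30.4,-65))
```

```text
{'time_s': 3.283, 'qpos': [-0.644, 0.329, 1.769, -0.192, 0.745, -1.055], 'eef_pos': [0.467, -0.347, 0.117], 'tcp_rot': [-3.138, 0.334, 2.105], 'wrist_force': [-1.567, 0.346, -4.243], 'finger_gap': 0.05, 'gripper_force': 39.999}
row [-0.009, 0.0012, -0.0079, -0.002, -1.0188, 0.0051]
```

Run:
```python
from h import *
row(np.array([.53,-.40,.14]),Rt(50.5,-50))
```

```text
row [-0.1082, 0.0362, 0.0053, -0.2591, -0.6792, -0.3675]
```

Call:
{"name": "play_rows", "arguments": {
  "steps": [
    [-0.108,0.036,0.005,-0.26,-0.68,-0.367,1],
    [-0.108,0.036,0.005,-0.26,-0.68,-0.367,1],
    [-0.108,0.036,0.005,-0.26,-0.68,-0.367,1],
    [-0.108,0.036,0.005,-0.26,-0.68,-0.367,1],
    [-0.108,0.036,0.005,-0.26,-0.68,-0.367,1],
    [-0.108,0.036,0.005,-0.26,-0.68,-0.367,1],
    [-0.108,0.036,0.005,-0.26,-0.68,-0.367,1],
    [-0.108,0.036,0.005,-0.26,-0.68,-0.367,1]
  ]
}}

```text
time_s: 3.95
eef_pos: [0.5325, -0.4007, 0.1402]
tcp_rot: [3.128, 0.861, 2.441]
wrist_force: [-0.5, 1.0, -3.2]
finger_gap: 0.0495
gripper_force: 40.0
```

Run:
```python
from h import *
st()
row(np.array([.53,-.40,.1]),Rt(50.5,-62))
```

```text
{'time_s': 3.95, 'qpos': [-0.708, 0.346, 1.898, 0.471, 0.042, -2.046], 'eef_pos': [0.532, -0.401, 0.14], 'tcp_rot': [3.128, 0.861, 2.441], 'wrist_force': [-0.507, 0.993, -3.193], 'finger_gap': 0.049, 'gripper_force': 39.999}
row [0.0427, -0.0019, 0.0325, 0.0058, -0.282, -0.0096]
```

Run:
```python
from h import *
print(proj('scene',[[.60,-.46,0],[.70,-.5,0],[.6,-.6,0]]))
row(np.array([.59,-.445,.10]),Rt(51.5,-52))
```

```text
[[175.40353566 169.97599963]
 [145.68825492 180.45870363]
 [150.9140981  152.0452695 ]]
row [-0.0224, 0.0028, 0.1083, -0.0105, -0.0596, -0.0232]
```

Call:
{"name": "play_rows", "arguments": {
  "steps": [
    [-0.005,0.001,0.03,-0.003,-0.01,-0.006,1],
    [-0.01,0.001,0.06,-0.005,-0.03,-0.01,1],
    [-0.017,0.002,0.09,-0.01,-0.05,-0.02,1],
    [-0.022,0.003,0.108,-0.01,-0.06,-0.023,1],
    [-0.022,0.003,0.108,-0.01,-0.06,-0.023,1],
    [-0.022,0.003,0.108,-0.01,-0.06,-0.023,1]
  ]
}}

```text
time_s: 4.45
eef_pos: [0.5972, -0.4441, 0.1082]
tcp_rot: [-3.132, 0.889, 2.469]
wrist_force: [0.6, 0.1, -3.5]
finger_gap: 0.0499
gripper_force: 40.0
```

Run:
```python
from h import *
st()
row(np.array([.59,-.445,.07]),Rt(51.5,-60))
```

```text
{'time_s': 4.45, 'qpos': [-0.69, 0.542, 1.707, 0.973, 0.005, -2.555], 'eef_pos': [0.597, -0.444, 0.108], 'tcp_rot': [-3.132, 0.889, 2.469], 'wrist_force': [0.55, 0.116, -3.534], 'finger_gap': 0.05, 'gripper_force': 40.0}
row [0.0438, -0.0066, 0.0269, -0.0127, -0.2012, 0.0002]
```

Call:
{"name": "play_rows", "arguments": {
  "steps": [
    [0,0,-0.01,0,0.1,0,1],
    [0,0,-0.02,0,0.2,0,1],
    [0,0,-0.02,0,0.2,0,1],
    [0,0,-0.02,0,0.2,0,1]
  ]
}}

```text
time_s: 4.78
eef_pos: [0.5972, -0.4312, 0.1174]
tcp_rot: [3.116, 0.783, 2.474]
wrist_force: [0.1, 0.8, -4.0]
finger_gap: 0.0497
gripper_force: 40.0
```

Run:
```python
from h import *
st()
for y in (47,50):row(np.array([.585,-.44,.09]),Rt(y,-43))
```

```text
{'time_s': 4.783, 'qpos': [-0.69, 0.514, 1.666, 0.231, 0.185, -1.814], 'eef_pos': [0.597, -0.431, 0.117], 'tcp_rot': [3.116, 0.783, 2.474], 'wrist_force': [0.107, 0.799, -4.002], 'finger_gap': 0.05, 'gripper_force': 40.0}
row [0.0297, -0.0199, 0.0214, 0.1068, 0.0403, 0.077]
row [0.0297, -0.0199, 0.0214, 0.0605, 0.0409, 0.029]
```

Call:
{"name": "play_rows", "arguments": {
  "steps": [
    [0.02,0,0.02,0,0,0,1],
    [0.04,0,0.04,0,0,0,1],
    [0.052,0,0.052,0,0,0,1],
    [0.052,0,0.052,0,0,0,1],
    [0.052,0,0.052,0,0,0,1]
  ]
}}

```text
time_s: 5.2
eef_pos: [0.5987, -0.4305, 0.0623]
tcp_rot: [3.114, 0.785, 2.473]
wrist_force: [-0.4, 0.5, -1.7]
finger_gap: 0.0498
gripper_force: 40.0
```

Run:
```python
from h import *
st(); im=env.read_camera('side'); im2=env.read_camera('scene')
cv2.imwrite('pics/s2.png',np.hstack([cv2.resize(im[250:420,330:560],(460,340)),cv2.resize(im2[100:240,110:250],(340,340))])[:,:,::-1])
```

```text
{'time_s': 5.2, 'qpos': [-0.688, 0.605, 1.68, 0.534, 0.082, -2.117], 'eef_pos': [0.599, -0.43, 0.062], 'tcp_rot': [3.114, 0.785, 2.473], 'wrist_force': [-0.421, 0.504, -1.728], 'finger_gap': 0.05, 'gripper_force': 39.999}
```

View pics/s2.png

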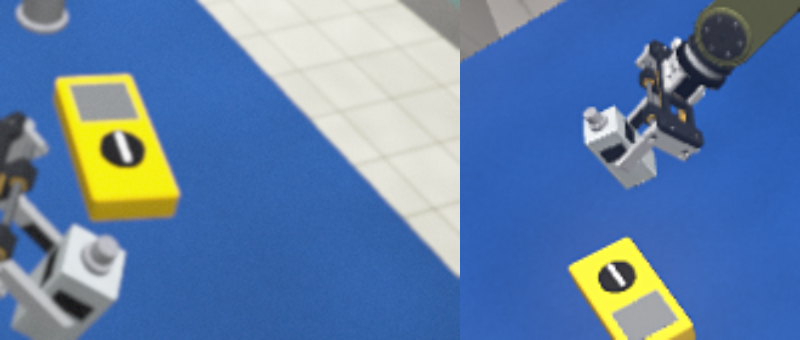

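The view shows the transmitter held with its port up, leaning outward by about 20° just above the bench and clear of the meter. I'll ease the grip, set down the outer edge of the foot, and draw the hand inward so it pivots upright.

Call:
{"name": "play_rows", "arguments": {
  "steps": [
    [0.0,0,0.0,0.038,0.1,0.038,1],
    [0.005,0,0.005,0.038,0.1,0.038,1],
    [0.008,0,0.008,0.038,0.1,0.038,1],
    [0.008,0,0.008,0.038,0.1,0.038,1]
  ],
  "grip_force": 10
}}

```text
time_s: 5.63
eef_pos: [0.5994, -0.4313, 0.0555]
tcp_rot: [3.119, 0.709, 2.434]
wrist_force: [0.8, -0.1, -3.4]
finger_gap: 0.05
gripper_force: 10.0
```

Run:
```python
from h import *
st()
```

```text
{'time_s': 5.633, 'qpos': [-0.673, 0.621, 1.632, -0.0, 0.18, -1.545], 'eef_pos': [0.599, -0.431, 0.056], 'tcp_rot': [3.119, 0.709, 2.434], 'wrist_force': [0.78, -0.146, -3.424], 'finger_gap': 0.05, 'gripper_force': 10.0}
```

Call:
{"name": "play_rows", "arguments": {
  "steps": [
    [0.004,0,0.005,0,0,0,1],
    [0.007,0,0.008,0,0,0,1],
    [0.013,0,0.004,0,0,0,1],
    [0.019,0,-0.001,0,0,0,1],
    [0.025,0,-0.006,0,0,0,1],
    [0.031,0,-0.01,0,0,0,1],
    [0.031,0,-0.01,0,0,0,1]
  ]
}}

```text
time_s: 6.22
eef_pos: [0.5812, -0.4155, 0.0449]
tcp_rot: [3.118, 0.708, 2.435]
wrist_force: [-2.9, 3.1, 4.5]
finger_gap: 0.0498
gripper_force: 10.0
```

Run:
```python
from h import *
st(); im=env.read_camera('side'); im2=env.read_camera('scene')
cv2.imwrite('pics/s3.png',np.hstack([cv2.resize(im[300:420,300:460],(453,340)),cv2.resize(im2[120:200,130:210],(340,340))])[:,:,::-1])
```

```text
{'time_s': 6.217, 'qpos': [-0.672, 0.599, 1.704, 0.013, 0.13, -1.558], 'eef_pos': [0.581, -0.415, 0.045], 'tcp_rot': [3.118, 0.708, 2.435], 'wrist_force': [-2.882, 3.063, 4.529], 'finger_gap': 0.05, 'gripper_force': 9.999}
```

View pics/s3.png

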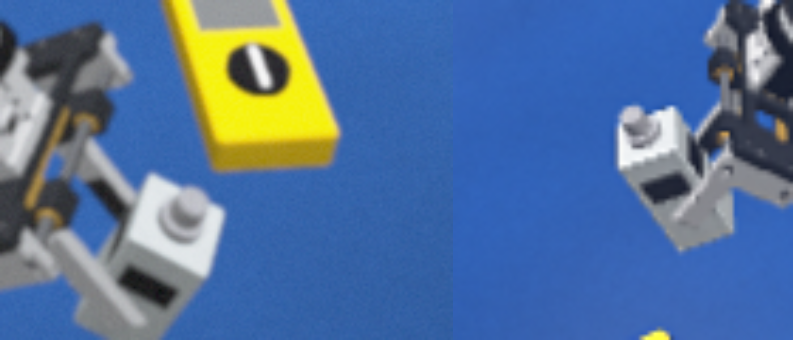

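In this view the port top is at about scene (173.5,146.6) and side (367,370). I'll triangulate the top edges and compare them with the foot to get the lean.

```bash
cat >> h.py <<'E'
def tri(a,b):
    o1,d1=ray('scene',a); o2,d2=ray('side',b); d1=d1[0]/np.linalg.norm(d1);d2=d2[0]/np.linalg.norm(d2)
    s=np.linalg.lstsq(np.c_[d1,-d2],o2-o1,rcond=None)[0]; p,q=o1+s[0]*d1,o2+s[1]*d2
    return (p+q)/2,np.linalg.norm(p-q)
E
python3 - <<'E'
from h import *
np.set_printoptions(precision=4,suppress=True)
print(tri((173.3,146.3),(367.2,369)))
S=lambda x,y:((x-453)/4.25+130-.4,y/4.25+120-.4)
print('scene bottom edge z=0',onz('scene',[S(683,250),S(733,232)],0))
print('vertical check: foot under port tip', proj('scene',np.array([[.58,-.415,0],[.58,-.415,.13]])),)
D=lambda x,y:(x/2.833+300-.3,y/2.833+300-.3)
# top block corners seen in both: scene near-right (683,110) etc
for a,b in (((617,158),(223,212)),((686,157),(193,278)),((683,107),(105,238))): print(tri(S(*a),D(*b)))
E
```

```text
(array([ 0.5993, -0.429 ,  0.1324]), np.float64(0.0023540157452692227))
scene bottom edge z=0 [[ 0.6073 -0.4063  0.    ]
 [ 0.5671 -0.3902  0.    ]]
vertical check: foot under port tip [[188.0366 172.8714]
 [180.4417 145.7285]]
(array([ 0.6265, -0.428 ,  0.1063]), np.float64(0.0016334151821770677))
(array([ 0.5876, -0.4324,  0.0704]), np.float64(0.03667571262283833))
(array([ 0.5537, -0.4282,  0.1092]), np.float64(0.010074195722348507))
```

Call:
{"name": "play_rows", "arguments": {
  "steps": [
    [0.0,0,0.0,0,0,0,1],
    [0.004,0,-0.003,0,0,0,1],
    [0.009,0,-0.006,0,0,0,1],
    [0.014,0,-0.009,0,0,0,1],
    [0.017,0,-0.011,0,0,0,1],
    [0.017,0,-0.011,0,0,0,1]
  ],
  "grip_force": 4
}}

```text
time_s: 6.82
eef_pos: [0.5696, -0.4059, 0.0418]
tcp_rot: [3.118, 0.706, 2.435]
wrist_force: [0.5, 1.2, -3.0]
finger_gap: 0.0501
gripper_force: 4.0
```

Run:
```python
from h import *
st(); im=env.read_camera('side'); im2=env.read_camera('scene')
cv2.imwrite('pics/s4.png',np.hstack([cv2.resize(im[320:420,300:420],(408,340),interpolation=2),cv2.resize(im2[125:195,140:210],(340,340),interpolation=2)])[:,:,::-1])
```

```text
{'time_s': 6.817, 'qpos': [-0.672, 0.58, 1.747, 0.011, 0.108, -1.555], 'eef_pos': [0.57, -0.406, 0.042], 'tcp_rot': [3.118, 0.706, 2.435], 'wrist_force': [0.517, 1.178, -3.049], 'finger_gap': 0.05, 'gripper_force': 4.0}
```

View pics/s4.png

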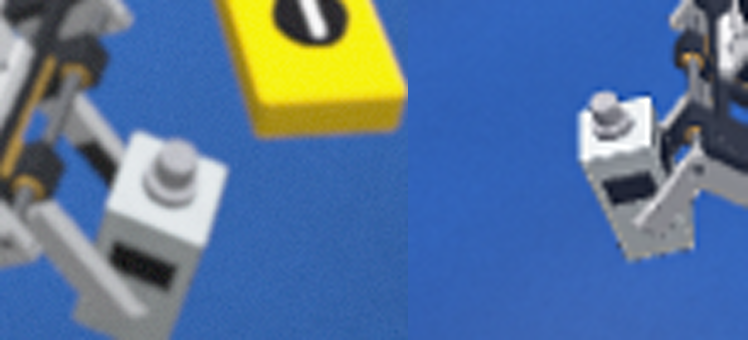

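Run:
```python
from h import *
np.set_printoptions(precision=4,suppress=True)
S=lambda x,y:((x-408)/4.857+140-.4,y/4.857+125-.4); D=lambda x,y:(x/3.4+300-.35,y/3.4+320-.35)
print(tri(S(605,98),D(180,151))); print(onz('scene',[S(630,262),S(693,246)],0))
# upright hypothesis
p=np.array([.566,-.4025,0]);o=np.array([.76,-.65,0]);l=np.array([.65,.76,0])
for c in (o+l,-o+l): print(p+.025*c)
# predicted port tip px if upright / 10deg outward
for q in (p+[0,0,.13],):print('up',proj('scene',q),proj('side',q), 'meas',S(605,98),D(180,151))
```

```text
(array([ 0.5804, -0.4147,  0.1346]), np.float64(0.00024791546413755416))
[[ 0.6041 -0.4017  0.    ]
 [ 0.5641 -0.3788  0.    ]]
[ 0.6012 -0.3998  0.    ]
[ 0.5632 -0.3673  0.    ]
up [[186.2158 145.1918]] [[341.3828 362.2969]] meas (180.16001647107268, 144.77706403129503) (352.5911764705882, 364.06176470588235)
```

Call:
{"name": "play_rows", "arguments": {
  "steps": [
    [0,0,0,0,0,0,-1],
    [0,0,0,0,0,0,-1],
    [0,0,0,0,0,0,-1],
    [0,0,0,0,0,0,-1],
    [0,0,0,0,0,0,-1],
    [0,0,0,0,0,0,-1]
  ]
}}

```text
time_s: 7.42
eef_pos: [0.5704, -0.4065, 0.0427]
tcp_rot: [3.118, 0.708, 2.435]
wrist_force: [0.5, -0.9, 0.5]
finger_gap: 0.0863
gripper_force: 0.0
```

Call:
{"name": "play_rows", "arguments": {
  "steps": [
    [0,0,-0.05,0,0,0,-1],
    [0,0,-0.1,0,0,0,-1],
    [0,0,-0.15,0,0,0,-1],
    [-0.05,0,-0.2,0,0,0,-1],
    [-0.1,0,-0.24,0,0.2,0,-1],
    [-0.1,0,-0.24,0,0.4,0,-1],
    [-0.1,0,-0.24,0,0.5,0,-1],
    [-0.1,0,-0.24,0,0.5,0,-1]
  ]
}}

```text
time_s: 8.08
eef_pos: [0.5224, -0.3712, 0.2327]
tcp_rot: [3.122, 0.316, 2.445]
wrist_force: [0.1, 0.3, -0.2]
finger_gap: 0.094
gripper_force: 0.0
```

Run:
```python
from h import *
st(); im=env.read_camera('side'); im2=env.read_camera('scene')
cv2.imwrite('pics/s5.png',np.hstack([cv2.resize(im[320:420,300:420],(408,340),interpolation=2),cv2.resize(im2[125:195,140:210],(340,340),interpolation=2)])[:,:,::-1])
```

```text
{'time_s': 8.083, 'qpos': [-0.681, 0.32, 1.487, 0.016, 1.019, -1.564], 'eef_pos': [0.522, -0.371, 0.233], 'tcp_rot': [3.122, 0.316, 2.445], 'wrist_force': [0.056, 0.299, -0.19], 'finger_gap': 0.094, 'gripper_force': 0.0}
```

View pics/s5.png

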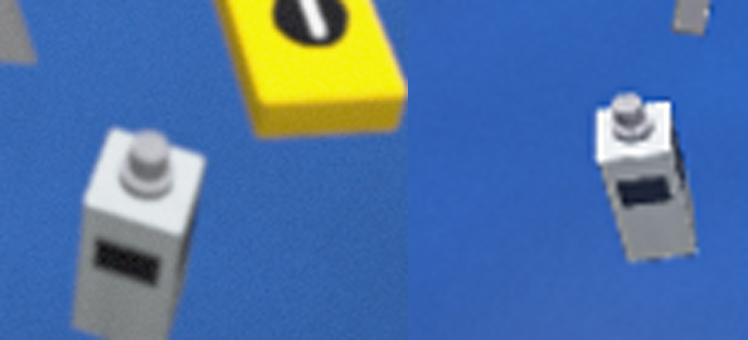

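It is standing upright, with the port tip at crop (628,99) in the scene view and (152,139) in the side view. I'll compute its position and yaw for a top-down grasp.

Run:
```python
from h import *
np.set_printoptions(precision=4,suppress=True)
S=lambda x,y:((x-408)/4.857+140-.4,y/4.857+125-.4); D=lambda x,y:(x/3.4+300-.35,y/3.4+320-.35)
print(tri(S(628,98),D(151,139)))
b=onz('scene',[S(597,163),S(672,158),S(670,104),S(598,112)],.105)
print('scene top',b,b.mean(0))
d=onz('side',[D(112,130),D(205,155),D(181,233),D(87,203)],.105); print('side top',d,d.mean(0))
for q in (b,d):
  for i in range(4): e=q[(i+1)%4]-q[i]; print(round(float(np.linalg.norm(e)),4),np.degrees(np.arctan2(e[1],e[0])).round(1))
print('foot',onz('scene',[S(630,262),S(693,252)],0))
```

```text
(array([ 0.57  , -0.4034,  0.1341]), np.float64(0.00024219886986287758))
scene top [[ 0.6086 -0.3989  0.105 ]
 [ 0.5724 -0.3639  0.105 ]
 [ 0.5381 -0.4048  0.105 ]
 [ 0.5758 -0.4367  0.105 ]] [ 0.5737 -0.4011  0.105 ]
side top [[ 0.5655 -0.3707  0.105 ]
 [ 0.6048 -0.3996  0.105 ]
 [ 0.573  -0.4388  0.105 ]
 [ 0.5358 -0.409   0.105 ]] [ 0.5698 -0.4046  0.105 ]
0.0503 135.9
0.0534 -130.0
0.0494 -40.3
0.0501 49.1
0.0487 -36.4
0.0505 -129.0
0.0477 141.2
0.0484 52.2
foot [[ 0.6041 -0.4017  0.    ]
 [ 0.568  -0.3744  0.    ]]
```

Run:
```python
from h import *
row(np.array([.571,-.403,.2]),Rt(50,0))
```

```text
row [-0.0601, 0.0081, 0.061, 0.0242, 0.4013, 0.0048]
```

Call:
{"name": "play_rows", "arguments": {
  "steps": [
    [-0.03,0.004,0.03,0.012,0.2,0,-1],
    [-0.06,0.008,0.061,0.024,0.401,0.005,-1],
    [-0.06,0.008,0.061,0.024,0.401,0.005,-1],
    [-0.06,0.008,0.061,0.024,0.401,0.005,-1],
    [-0.06,0.008,0.061,0.024,0.401,0.005,-1],
    [-0.06,0.008,0.061,0.024,0.401,0.005,-1]
  ]
}}

```text
time_s: 8.68
eef_pos: [0.5698, -0.4018, 0.1981]
tcp_rot: [3.141, 0.003, 2.444]
wrist_force: [-1.8, 0.2, -0.6]
finger_gap: 0.094
gripper_force: 0.0
```

Run:
```python
from h import *
np.set_printoptions(precision=4,suppress=True)
st(); row(np.array([.571,-.403,.08]),Rt(50,0))
c=env.get_calibration('wrist'); im=env.read_camera('wrist')
hsv=cv2.cvtColor(im,cv2.COLOR_RGB2HSV); u=proj('wrist',[.571,-.403,.105],c)[0]; print(u)
m=((hsv[:,:,1]<60)&(hsv[:,:,2]>120)).astype(np.uint8); x,y=int(u[0]),int(u[1])
b=blob(m,(max(0,x-75),max(0,y-75),x+75,min(y+75,420))); r=cv2.minAreaRect(b); print(r, onz('wrist',cv2.boxPoints(r),.105,c))
```

```text
{'time_s': 8.683, 'qpos': [-0.667, 0.652, 1.053, 0.0, 1.433, -1.54], 'eef_pos': [0.57, -0.402, 0.198], 'tcp_rot': [3.141, 0.003, 2.444], 'wrist_force': [-1.772, 0.213, -0.568], 'finger_gap': 0.094, 'gripper_force': 0.0}
row [-0.0017, -0.0002, 0.1575, 0.0004, 0.0042, 0.0003]
[281.7456 209.8166]
((279.0, 199.0), (74.0, 60.0), 90.0) [[ 0.5229 -0.3973  0.105 ]
 [ 0.5542 -0.36    0.105 ]
 [ 0.6043 -0.4002  0.105 ]
 [ 0.571  -0.44    0.105 ]]
```

Call:
{"name": "play_rows", "arguments": {
  "steps": [
    [-0.001,-0.001,0.05,0,0,0,-1],
    [-0.001,-0.001,0.1,0,0,0,-1],
    [-0.001,-0.001,0.14,0,0,0,-1],
    [-0.001,-0.001,0.157,0,0,0,-1],
    [-0.001,-0.001,0.157,0,0,0,-1],
    [-0.001,-0.001,0.157,0,0,0,1],
    [-0.001,-0.001,0.157,0,0,0,1],
    [-0.001,-0.001,0.157,0,0,0,1]
  ],
  "grip_force": 30
}}

```text
time_s: 9.4
eef_pos: [0.5708, -0.4037, 0.0838]
tcp_rot: [3.141, 0.005, 2.443]
wrist_force: [0.5, 0.3, 0.3]
finger_gap: 0.077
gripper_force: 0.0
```

Call:
{"name": "play_rows", "arguments": {
  "steps": [
    [0,0,0,0,0,0,1],
    [0,0,0,0,0,0,1],
    [0,0,0,0,0,0,1],
    [0,0,0,0,0,0,1],
    [0,0,-0.03,0,0,0,1],
    [0,0,-0.08,0,0,0,1],
    [0,0,-0.13,0,0,0,1],
    [0,0,-0.15,0,0,0,1]
  ]
}}

```text
time_s: 10.07
eef_pos: [0.5708, -0.4037, 0.1988]
tcp_rot: [3.141, 0.006, 2.444]
wrist_force: [0.5, -0.7, -2.9]
finger_gap: 0.05
gripper_force: 29.9
```

Run:
```python
from h import *
st(); row(np.array([.545,-.13,.19]),Rt(0,0)) ; row(np.array([.544,.003,.19]),Rt(0,0))
```

```text
{'time_s': 10.067, 'qpos': [-0.668, 0.655, 1.047, 0.0, 1.433, -1.541], 'eef_pos': [0.571, -0.404, 0.199], 'tcp_rot': [3.141, 0.006, 2.444], 'wrist_force': [0.536, -0.677, -2.902], 'finger_gap': 0.05, 'gripper_force': 29.89}
row [0.261, 0.2574, 0.0103, 0.0038, 0.0069, 1.1112]
row [0.376, 0.3924, 0.0096, 0.0038, 0.0069, 1.1112]
```

Call:
{"name": "play_rows", "arguments": {
  "steps": [
    [0.04,0.04,0.002,0,0,0.14,1],
    [0.09,0.09,0.004,0,0,0.28,1],
    [0.13,0.13,0.006,0,0,0.42,1],
    [0.17,0.17,0.008,0,0,0.56,1],
    [0.21,0.21,0.01,0,0,0.7,1],
    [0.24,0.24,0.01,0,0,0.84,1],
    [0.261,0.257,0.01,0,0,0.96,1],
    [0.261,0.257,0.01,0,0,0.96,1]
  ]
}}

```text
time_s: 10.73
eef_pos: [0.5433, -0.1252, 0.1858]
tcp_rot: [-3.141, -0.001, 1.687]
wrist_force: [0.2, -0.1, -3.9]
finger_gap: 0.0501
gripper_force: 30.0
```

Run:
```python
from h import *
np.set_printoptions(precision=4,suppress=True)
st(); row(np.array([.544,.002,.19]),Rt(-.8,0))
# re-measure pad from the scene and side camera: dark blobs
for n,box in (('scene',(262,200,305,245)),('side',(235,240,290,285))):
    im=env.read_camera(n); cv2.imwrite(f'pics/{n}_6.png',im[:,:,::-1]); m=(im.max(2)<70).astype(np.uint8); b=blob(m,box); M=cv2.moments(b); u=(M['m10']/M['m00'],M['m01']/M['m00'])
    print(n,cv2.boundingRect(b),cv2.contourArea(b),u,onz(n,[u],.04))
```

```text
{'time_s': 10.733, 'qpos': [-0.293, 0.343, 1.537, 0.001, 1.262, -0.409], 'eef_pos': [0.543, -0.125, 0.186], 'tcp_rot': [-3.141, -0.001, 1.687], 'wrist_force': [0.151, -0.091, -3.873], 'finger_gap': 0.05, 'gripper_force': 29.987}
row [0.1684, 0.0205, -0.0054, -0.0005, -0.0014, 0.1654]
scene (269, 211, 16, 23) 136.5 (277.85225885225884, 222.35042735042734) [[ 0.557  -0.0123  0.04  ]]
side (248, 254, 15, 17) 174.5 (256.0095510983763, 261.5520534861509) [[0.5285 0.0055 0.04  ]]
```

Call:
{"name": "play_rows", "arguments": {
  "steps": [
    [0.05,0.006,-0.005,0,0,0.05,1],
    [0.1,0.012,-0.005,0,0,0.1,1],
    [0.14,0.017,-0.005,0,0,0.165,1],
    [0.168,0.02,-0.005,0,0,0.165,1],
    [0.168,0.02,-0.005,0,0,0.165,1],
    [0.168,0.02,-0.005,0,0,0.165,1]
  ]
}}

```text
time_s: 11.33
eef_pos: [0.5441, -0.0031, 0.1894]
tcp_rot: [-3.142, 0.0, 1.562]
wrist_force: [0.3, 0.8, -3.8]
finger_gap: 0.0497
gripper_force: 30.0
```

Run:
```python
from h import *
np.set_printoptions(precision=4,suppress=True)
st()
im=cv2.imread('pics/side0.png'); b=blob((im.max(2)<80).astype(np.uint8),(238,242,290,285)); M=cv2.moments(b); u=(M['m10']/M['m00'],M['m01']/M['m00'])
print(cv2.boundingRect(b),u,onz('side',[u],.04))
r=cv2.boxPoints(cv2.minAreaRect(b)); q=onz('side',cv2.approxPolyDP(b,4,True)[:,0],.04); print(q,q.mean(0))
row(np.array([.544,.002,.1215]),Rt(-.8,0))
```

```text
{'time_s': 11.333, 'qpos': [-0.073, 0.31, 1.572, -0.0, 1.259, -0.064], 'eef_pos': [0.544, -0.003, 0.189], 'tcp_rot': [-3.142, 0.0, 1.562], 'wrist_force': [0.291, 0.805, -3.761], 'finger_gap': 0.05, 'gripper_force': 29.998}
(247, 252, 31, 19) (261.95603409600716, 261.05473306415433) [[0.5429 0.0031 0.04  ]]
[[ 0.5746  0.0311  0.04  ]
 [ 0.513   0.0329  0.04  ]
 [ 0.5109 -0.0225  0.04  ]
 [ 0.5724 -0.0256  0.04  ]] [0.5427 0.004  0.04  ]
row [0.0068, -0.0002, 0.0905, -0.0, 0.0004, 0.0064]
```

Call:
{"name": "play_rows", "arguments": {
  "steps": [
    [0.007,0,0.03,0,0,0,1],
    [0.007,0,0.06,0,0,0,1],
    [0.007,0,0.08,0,0,0,1],
    [0.007,0,0.088,0,0,0,1],
    [0.007,0,0.089,0,0,0,1],
    [0.007,0,0.089,0,0,0,1]
  ]
}}

```text
time_s: 11.83
eef_pos: [0.5444, 0.0014, 0.1232]
tcp_rot: [3.141, 0.0, 1.559]
wrist_force: [-0.5, 0.8, -4.1]
finger_gap: 0.0501
gripper_force: 30.0
```

Run:
```python
from h import *
st()
```

```text
{'time_s': 11.833, 'qpos': [-0.065, 0.382, 1.64, -0.0, 1.119, -0.053], 'eef_pos': [0.544, 0.001, 0.123], 'tcp_rot': [3.141, 0.0, 1.559], 'wrist_force': [-0.456, 0.79, -4.139], 'finger_gap': 0.05, 'gripper_force': 29.998}
```

Call:
{"name": "play_rows", "arguments": {
  "steps": [
    [0,0,0.001,0,0,0,1],
    [0,0,0.002,0,0,0,1],
    [0,0,0.003,0,0,0,1],
    [0,0,0.003,0,0,0,1]
  ]
}}

```text
time_s: 12.17
eef_pos: [0.5443, 0.0024, 0.1212]
tcp_rot: [3.14, 0.0, 1.56]
wrist_force: [0.7, -1.0, -0.9]
finger_gap: 0.0499
gripper_force: 30.0
```

Call:
{"name": "play_rows", "arguments": {
  "steps": [
    [0,0,0.001,0,0,0,0.3],
    [0,0,0.001,0,0,0,0],
    [0,0,0.001,0,0,0,-0.5],
    [0,0,0.001,0,0,0,-1],
    [0,0,0.001,0,0,0,-1],
    [0,0,0.001,0,0,0,-1],
    [0,0,0.001,0,0,0,-1],
    [0,0,0.001,0,0,0,-1]
  ]
}}

```text
time_s: 12.83
eef_pos: [0.544, 0.0025, 0.1198]
tcp_rot: [3.141, 0.0, 1.56]
wrist_force: [0.6, -0.3, 1.2]
finger_gap: 0.0862
gripper_force: 0.0
```

Call:
{"name": "play_rows", "arguments": {
  "steps": [
    [0,0,-0.03,0,0,0,-1],
    [0,0,-0.08,0,0,0,-1],
    [0,0,-0.13,0,0,0,-1],
    [0,0,-0.18,0,0,0,-1],
    [0,0,-0.23,0,0,0,-1],
    [0,0,-0.27,0,0,0,-1],
    [0,0,-0.27,0,0,0,-1],
    [0,0,-0.27,0,0,0,-1]
  ]
}}

```text
time_s: 13.5
eef_pos: [0.5442, 0.0025, 0.3235]
tcp_rot: [3.138, 0.0, 1.56]
wrist_force: [-0.4, 0.6, -0.5]
finger_gap: 0.0943
gripper_force: 0.0
```

Run:
```python
from h import *
np.set_printoptions(precision=4,suppress=True)
st(); c=env.get_calibration('wrist'); im=env.read_camera('wrist'); cv2.imwrite('pics/w7.png',im[:,:,::-1])
sd=env.read_camera('side'); sc=env.read_camera('scene'); cv2.imwrite('pics/sd7.png',sd[:,:,::-1]); cv2.imwrite('pics/sc7.png',sc[:,:,::-1])
p=np.array([.544,.003,0])
for z in (.145,.17): print(z,'pred wrist',proj('wrist',p+[0,0,z],c)[0],'side',proj('side',p+[0,0,z])[0],'scene',proj('scene',p+[0,0,z])[0])
# tray+transmitter: print pad dark in wrist
m=(im.max(2)<75).astype(np.uint8); u=proj('wrist',p+[0,0,.04],c)[0].astype(int); print('pad px',u)
n,l,s,ct=cv2.connectedComponentsWithStats(m); print(s[(s[:,4]>60)&(s[:,4]<9000)])
hs=cv2.cvtColor(im,cv2.COLOR_RGB2HSV); m=((hs[:,:,2]>205)&(hs[:,:,1]<25)).astype(np.uint8)
n,l,s,ct=cv2.connectedComponentsWithStats(m); k=s[:,4]>150; print(s[k],ct[k])
```

```text
{'time_s': 13.5, 'qpos': [-0.063, 0.228, 1.366, -0.0, 1.544, -0.052], 'eef_pos': [0.544, 0.003, 0.324], 'tcp_rot': [3.138, 0.0, 1.56], 'wrist_force': [-0.353, 0.578, -0.493], 'finger_gap': 0.094, 'gripper_force': 0.0}
0.145 pred wrist [282.1275 185.1627] side [262.0906 225.7001] scene [284.3687 200.8502]
0.17 pred wrist [282.1701 190.6363] side [262.0143 216.7388] scene [284.3642 195.26  ]
pad px [281 168]
[[ 183   17   11   12   62]
 [ 161   20   17   16  125]
 [ 191   30   13   11   79]
 [  16  117   39  114  402]
 [   0  123   27   44  674]
 [   0  154   48   77 2266]
 [ 167  187   32   48  709]
 [ 119  224   37   32  780]
 [ 345  234  189  134 7217]]
[[     0      0    560    420 211380]
 [   248      0    127    144   6533]
 [   506      0     54    290   9853]
 [   160     13     51     51   1274]
 [   380     80     28     31    807]
 [   287    120     11     24    169]
 [   243    131     78     91   4029]
 [   424    158     37     20    504]
 [   425    184     33     12    231]] [[266.2053 218.9382]
 [297.7179  65.6228]
 [540.4119 150.6887]
 [187.4333  40.1397]
 [393.2615  95.2974]
 [291.4201 130.142 ]
 [283.8163 181.7985]
 [442.877  168.4226]
 [438.9567 189.5584]]
```

Run:
```python
import cv2
for f,(x0,y0,x1,y1),s in (('w7',(232,120,334,230),3),('sd7',(236,200,296,290),2)):
    im=cv2.imread(f'pics/{f}.png'); h=cv2.cvtColor(im,cv2.COLOR_BGR2HSV)
    print(f,x0,y0,s)
    for y in range(y0,y1,s+1): print(y,''.join('~' if h[y,x,1]>110 else ' .:-=+*%#@'[min(9,h[y,x,2]//26)] for x in range(x0,x1,s-1)))
```

```text
w7 232 120 3
120 ~~~~~~~~#@@@#####%@#*--=====--=%@%#####@@@*~~~~~~~~
124 ~~~~~~~~#@@@#####%@@@@@%###*@@@@@*#####@@@~~~~~~~~~
128 ~~~~~~~~%@@@#####*@@@@@%###*@@@@@*#####@@@+~~~~~~~~
132 ~~~~~~%%%%%%%%%%#%%%#%####%%#%#%%######%#####~~~~~~
136 ~~~~~~%%%%%%%%%%#%%%####%#%%#%#%%######%#####~~~~~~
140 ~~~~~~%%%#%%%%%%#%#%####%#%%###%%######%#####~~~~~~
144 ~~~~~~%%%#%%%+=***********************#%#####~~~~~~
148 ~~~~~~%%%##%%-------------------------%%#####~~~~~~
152 ~~~~~~%%##%%%-------------------------#%#####~~~~~~
156 ~~~~~~%%###%%---++++++++++++++++++=---#%####%~~~~~~
160 ~~~~~~%####%%--=++-:::::::::::::-++=--######%~~~~~~
164 ~~~~~~######%--+++++++++++++++++++++=-######%~~~~~~
168 ~~~~~~######%-@@@@@@@@@@@@@@@@@@@@@@@-######*~~~~~~
172 ~~~~~~######%-@@@@@@@@@@@@@@@@@@@@@@@=######*~~~~~~
176 ~~~~~~%#####%-@@@@@@@@@%+++%@@@@@@@@@=#######~~~~~~
180 ~~~~~~%######-@@@@@@#%########*@@@@@@+######%~~~~~~
184 ~~~~~~%######-#@@@@###+++*+==%#%@@@@#+######%~~~~~~
188 ~~~~~~%######-%@@@@##+#######+%#@@@@#+######*~~~~~~
192 ~~~~~~*######-%@@@@##%%%%%%%%%%#@@@@#*######~~~~~~~
196 ~~~~~~*########@@@@
[... 1744 characters left out ...]
=-::-====++++++++++++++++++++*%%####%%%~~~~~~~~~~~
260 ~+*%%%%%%%%+-::-===++++++++++++++++++++++*%#####%%~~~~~~~~~~
263 ~~+*%%#%##%%+-:::-=++++++++++++++++++++=--*%######%~~~~~~~~~
266 ~~~**%%####%%+-:::-=++++++++++++=====--:::-+%%#####%%~~~~~~~
269 ~~~~+*%%####%%*=:::-----------===++****%%%%#%#######%%~~~~~~
272 ~~~~~++%%#####%*+++****%%%%###########%##%##%%%%%******~~~~~
275 ~~~~~~++%%#%###############%%%%%%*****+++++=====++++++~~~~~~
278 ~~~~~~~~+*%%%%%%%*****+++++======++******+*%%%%#####~~~~~~~~
281 ~~~~~~~~~+========++++*%%#####%%%%####@@#%**%%%%#####%~~~~~~
284 ~~~~~~~~~**%####%*%%%%####@@@##%%%%%%%%%%%%****%****%%%~~~~~
287 ~~~~~~~~~~*%##@@##**%%%%%%%%%%%%*******+++++========*%##%~~~
```

The wrist and side pixels show the transmitter upright and centred on the pad (top face x 260–306, port about (281,190)). Next I go over the crank.

Call:
{"name": "play_rows", "arguments": {
  "steps": [
    [0.05,0,0,0,0,0,-1],
    [0.1,0,0,0,0,0,-1],
    [0.15,0,0,0,0,0,-1],
    [0.2,0,0,0,0,0,-1],
    [0.25,0,0,0,0,0,-1],
    [0.3,0,0,0,0,0,-1],
    [0.3,0,0,0,0,0,-1],
    [0.3,0,0,0,0,0,-1]
  ]
}}

```text
time_s: 14.32
eef_pos: [0.5459, 0.229, 0.3205]
tcp_rot: [-3.139, 0.001, 1.563]
wrist_force: [-0.3, -0.5, 0.3]
finger_gap: 0.0942
gripper_force: 0.0
```

```bash
cat >> h.py <<'E'
def knobs(n='wrist',pred=None):
    c=env.get_calibration(n); im=env.read_camera(n); m=(im.max(2)<80).astype(np.uint8)
    N,l,s,ct=cv2.connectedComponentsWithStats(m); print('pred',[proj(n,p,c)[0].round(0).tolist() for p in pred] if pred else '')
    for a,b in zip(s,ct):
        if 150<a[4]<9000: print(a.tolist(),b.round(1).tolist(),onz(n,[b],.126,c)[0].round(4).tolist(),onz(n,[b],.1,c)[0].round(4).tolist())
    return im
E
python3 - <<'E'
from h import *
st(); im=knobs('wrist',[(.489,.3,.126),(.607,.309,.126)]); cv2.imwrite('pics/w8.png',im[:,:,::-1])
h=cv2.cvtColor(im,cv2.COLOR_RGB2HSV)
for y in range(100,330,5): print(y,''.join('~' if h[y,x,1]>110 else ' .:-=+*%#@'[min(9,h[y,x,2]//26)] for x in range(170,400,3)))
E
```

```text
{'time_s': 14.317, 'qpos': [0.335, 0.346, 1.223, -0.0, 1.575, 0.344], 'eef_pos': [0.546, 0.229, 0.32], 'tcp_rot': [-3.139, 0.001, 1.563], 'wrist_force': [-0.3, -0.462, 0.34], 'finger_gap': 0.094, 'gripper_force': 0.0}
pred [[232.0, 121.0], [338.0, 112.0]]
[324, 99, 24, 20, 265] [336.5, 109.6] [0.6055, 0.3115, 0.126] [0.6097, 0.3117, 0.1]
[222, 108, 24, 20, 218] [234.4, 118.9] [0.4923, 0.3018, 0.126] [0.4884, 0.3013, 0.1]
[0, 234, 47, 61, 1580] [17.3, 264.4] [0.1043, 0.1011, 0.126] [0.0725, 0.0861, 0.1]
100 ~~~~~~~~~~~~~~~~~~~~~~~~~~~@***%%%%%+====*%%%**%**~~~~~:-:~~~~~~~~~~~~~~~~~~~
105 ~~~~~~~~~~~~~~~~~~~~~~~~~~~#%*%****========%%%%%%%%#::----:-~~~~~~~~~~~~~~~~~
110 ~~~~~~~~~~~~~~~~~~~:---:-%%%%%%%%%=========*%%%%%%%*::----::~~~~~~~~~~~~~~~~~
115 ~~~~~~~~~~~~~~~~~~------::%%%%%%%%=========+#######%=::--::~~~~~~~~~~~~~~~~~~
120 ~~~~~~~~~~~~~~~~~~:-----::%%%%%%%%*========***%%*%~~~~~~~~~~~~~~~~~~~~~~~~~~~
125 ~~~~~~~~~~~~~~~~~~~:::::=+~%*%%*%%%%+====*%%%%%%%%~~~~~~~~~~~~~~~~~~~~~~~~~~~
130 ~~~~~~~~~~~~~~~~~~~~~~~~~~~#**%%*%%%%%%%%%%%%%%%%#~~~~~~~~~~~~~~~~~~~~~~~~~~~
135 ~~~~~~~~~~~~~~
[... 2479 characters left out ...]
%%%%%%%%%%%%%%##%~~~~~~+==++++++~~~::::.:::+
290 .......~~~~~~~~~~~~~~~~~~~~%%%%::::::::::::::+%%%%~~~~~~~==+++++++~~~:.:...::
295 ......~~~~~~~~~~~~~~~~~~~~~%%%%::::::::::::::+%%%*~~~~~~~~==++++++~~~~:.....:
300 ......~~~~~~~~~~~~~~~~~~~~~%%%%::++++++++++-:*%%%~~~~~~~~~==+++++++~~~:.....:
305 :....----::-~~~~~~~~~~~~~~~%%%%::+-:::::::==:%%%%~~~~~~~~~+==++++++=~~~....:-
310 :...----:::::~~~~~~~~~~~~~~%%%%::::::::::::::%%%%~~~~~~~~~~==+++++++~~~~...:=
315 ::::::::::::::::::-~~~~~~~~****::::::::::::::+***~~~~~-----:::::::::::::::---
320 ====-------------------------------------------------------------------======
325 =============================================================================
```

Knob tops by wrist camera are at (.606,.3115) and (.492,.302), which agrees with the scene view. The axis is about (.5485,.306) and the +x knob is at +4.8°, which makes the crank angle about 3.04 rad. It needs about 548°.

```bash
cat >> h.py <<'E'
C=np.array([.5485,.306])
def kp(deg,z): return np.array([C[0]+.06*np.cos(np.radians(deg)),C[1]+.06*np.sin(np.radians(deg)),z])
def arc(degs,z=.1,c=None):
    s=env.sense(); R0=R.from_euler('xyz',s['tcp_rot'])
    for d in degs: print(d,(R0.inv().apply(kp(d,z)-s['eef_pos'])/.75).round(4).tolist())
E
python3 - <<'E'
from h import *
row(kp(4.8,.165),Rt(0,0)); row(kp(4.8,.1),Rt(0,0))
E
```

```text
row [0.1121, 0.0821, 0.2076, -0.0022, 0.0013, -0.0125]
row [0.1122, 0.0823, 0.2943, -0.0022, 0.0013, -0.0125]
```

Call:
{"name": "play_rows", "arguments": {
  "steps": [
    [0.05,0.037,0,0,0,-0.012,-0.06],
    [0.09,0.066,0.05,0,0,-0.012,-0.06],
    [0.112,0.082,0.1,0,0,-0.012,-0.06],
    [0.112,0.082,0.15,0,0,-0.012,-0.06],
    [0.112,0.082,0.2,0,0,-0.012,-0.06],
    [0.112,0.082,0.207,0,0,-0.012,-0.06],
    [0.112,0.082,0.207,0,0,-0.012,-0.06]
  ],
  "grip_force": 12
}}

```text
time_s: 14.95
eef_pos: [0.6081, 0.309, 0.1639]
tcp_rot: [-3.136, 0.003, 1.568]
wrist_force: [0.4, -1.5, 0.2]
finger_gap: 0.0519
gripper_force: 0.0
```

Run:
```python
from h import *
st(); row(kp(4.8,.1),Rt(0,0))
im=knobs('wrist',[kp(4.8,.126),kp(184.8,.126)])
```

```text
{'time_s': 14.95, 'qpos': [0.417, 0.644, 1.145, -0.0, 1.358, 0.42], 'eef_pos': [0.608, 0.309, 0.164], 'tcp_rot': [-3.136, 0.003, 1.568], 'wrist_force': [0.361, -1.479, 0.197], 'finger_gap': 0.052, 'gripper_force': 0.0}
row [0.0029, 0.0007, 0.0852, -0.0067, 0.0036, -0.0036]
pred [[284.0, 229.0], [123.0, 240.0]]
[95, 118, 92, 7, 157] [136.4, 120.6] [0.5099, 0.387, 0.126] [0.4974, 0.3867, 0.1]
[265, 194, 36, 47, 1289] [283.3, 217.7] [0.6081, 0.3193, 0.126] [0.608, 0.3105, 0.1]
[112, 205, 46, 45, 1326] [134.6, 226.9] [0.5002, 0.3115, 0.126] [0.4864, 0.3017, 0.1]
[363, 278, 157, 97, 7166] [425.2, 322.1] [0.7265, 0.2255, 0.126] [0.7414, 0.2048, 0.1]
```

Call:
{"name": "play_rows", "arguments": {
  "steps": [
    [0.003,0.0,0.03,0,0,0,-0.06],
    [0.003,0.0,0.06,0,0,0,-0.06],
    [0.003,0.0,0.085,0,0,0,-0.06],
    [0.003,0.0,0.085,0,0,0,-0.06],
    [0.003,0.0,0.085,0,0,0,1],
    [0.003,0.0,0.085,0,0,0,1],
    [0.003,0.0,0.085,0,0,0,1],
    [0.003,0.0,0.085,0,0,0,1]
  ]
}}

```text
time_s: 15.67
eef_pos: [0.6095, 0.3133, 0.1054]
tcp_rot: [3.139, -0.001, 1.569]
wrist_force: [0.6, -0.1, 0.3]
finger_gap: 0.0269
gripper_force: 0.0
```

Run:
```python
from h import *
st(); arc([4.5,-2,-12,-24,-36,-48,-60,-72,-84])
```

```text
{'time_s': 15.667, 'qpos': [0.421, 0.697, 1.198, -0.0, 1.244, 0.423], 'eef_pos': [0.61, 0.313, 0.105], 'tcp_rot': [3.139, -0.001, 1.569], 'wrist_force': [0.607, -0.123, 0.277], 'finger_gap': 0.027, 'gripper_force': 0.0}
4.5 [-0.0034, -0.0017, 0.0072]
-2 [-0.0125, -0.0014, 0.0072]
-12 [-0.0263, -0.0031, 0.0071]
-24 [-0.0422, -0.0083, 0.0071]
-36 [-0.0567, -0.0166, 0.0071]
-48 [-0.0692, -0.0278, 0.007]
-60 [-0.079, -0.0413, 0.007]
-72 [-0.0859, -0.0566, 0.0069]
-84 [-0.0894, -0.0729, 0.0069]
```

Call:
{"name": "play_rows", "arguments": {
  "steps": [
    [0,0,0,0,0,0,1],
    [0,0,0,0,0,0,1],
    [-0.003,0,0,0,0,0,1],
    [-0.009,0,0,0,0,0,1],
    [-0.016,0,0,0,0,0,1],
    [-0.023,-0.0015,0,0,0,0,1]
  ]
}}

```text
time_s: 16.17
eef_pos: [0.608, 0.297, 0.105]
tcp_rot: [3.139, -0.002, 1.57]
wrist_force: [1.9, 5.6, 2.3]
finger_gap: 0.024
gripper_force: 12.0
```

Run:
```python
from h import *
st()
k=lambda d:np.array([np.sin(np.radians(d)),np.cos(np.radians(d))])*.08
for s,D in ((-12,(-24,-36,-48,-60,-72,-84,-96,-108)),(-108,(-120,-132,-144,-156,-168,-180,-190,-196))):
    for d in D: print(s,d,(k(d)-k(s)).round(4).tolist())
```

```text
{'time_s': 16.167, 'qpos': [0.4, 0.678, 1.23, 0.001, 1.23, 0.4], 'eef_pos': [0.608, 0.297, 0.105], 'tcp_rot': [3.139, -0.002, 1.57], 'wrist_force': [1.907, 5.585, 2.254], 'finger_gap': 0.024, 'gripper_force': 11.999}
-12 -24 [-0.0159, -0.0052]
-12 -36 [-0.0304, -0.0135]
-12 -48 [-0.0428, -0.0247]
-12 -60 [-0.0526, -0.0383]
-12 -72 [-0.0595, -0.0535]
-12 -84 [-0.0629, -0.0699]
-12 -96 [-0.0629, -0.0866]
-12 -108 [-0.0595, -0.103]
-108 -120 [0.0068, -0.0153]
-108 -132 [0.0166, -0.0288]
-108 -144 [0.0291, -0.04]
-108 -156 [0.0435, -0.0484]
-108 -168 [0.0595, -0.0535]
-108 -180 [0.0761, -0.0553]
-108 -190 [0.09, -0.0541]
-108 -196 [0.0981, -0.0522]
```

Call:
{"name": "play_rows", "arguments": {
  "steps": [
    [-0.016,-0.005,0,0,0,0,1],
    [-0.03,-0.0135,0,0,0,0,1],
    [-0.043,-0.025,0,0,0,0,1],
    [-0.053,-0.038,0,0,0,0,1],
    [-0.0595,-0.0535,0,0,0,0,1],
    [-0.063,-0.07,0,0,0,0,1],
    [-0.063,-0.087,0,0,0,0,1],
    [-0.0595,-0.103,0,0,0,0,1]
  ]
}}

```text
time_s: 16.83
eef_pos: [0.5364, 0.2429, 0.105]
tcp_rot: [3.128, 0.011, 1.562]
wrist_force: [67.1, -101.8, -11.9]
finger_gap: 0.0938
gripper_force: 46.0
```

Run:
```python
from h import *
st(); print(kp(-108,.1))
```

```text
{'time_s': 16.833, 'qpos': [0.37, 0.491, 1.528, -0.017, 1.114, 0.386], 'eef_pos': [0.536, 0.243, 0.105], 'tcp_rot': [3.128, 0.011, 1.562], 'wrist_force': [67.092, -101.816, -11.938], 'finger_gap': 0.094, 'gripper_force': 45.966}
[0.52995898 0.24893661 0.1       ]
```

Call:
{"name": "play_rows", "arguments": {
  "steps": [
    [-0.006,0.006,0,0,0,0,-1],
    [-0.006,0.006,0,0,0,0,-1]
  ]
}}

```text
time_s: 17.0
eef_pos: [0.536, 0.2453, 0.1044]
tcp_rot: [3.139, 0.0, 1.567]
wrist_force: [0.7, -0.1, -0.1]
finger_gap: 0.0934
gripper_force: 0.0
```

Run:
```python
from h import *
st(); s=env.sense(); im=knobs('wrist',[kp(-70,.126),kp(-108,.126)])
knobs('scene',[kp(-70,.126),kp(-108,.126)])
h=cv2.cvtColor(im,cv2.COLOR_RGB2HSV)
for y in range(80,330,6): print(y,''.join('~' if h[y,x,1]>110 else ' .:-=+*%#@'[min(9,h[y,x,2]//26)] for x in range(130,430,4)))
```

```text
{'time_s': 17.0, 'qpos': [0.367, 0.496, 1.521, -0.001, 1.122, 0.371], 'eef_pos': [0.536, 0.245, 0.104], 'tcp_rot': [3.139, 0.0, 1.567], 'wrist_force': [0.686, -0.138, -0.095], 'finger_gap': 0.093, 'gripper_force': 0.0}
pred [[348.0, 266.0], [271.0, 268.0]]
[237, 0, 56, 65, 2584] [266.2, 31.3] [0.5288, 0.3618, 0.126] [0.5276, 0.3684, 0.1]
[295, 0, 28, 7, 160] [308.6, 2.6] [0.5478, 0.3759, 0.126] [0.5499, 0.3851, 0.1]
[352, 0, 27, 11, 179] [364.4, 6.1] [0.5734, 0.3758, 0.126] [0.5801, 0.385, 0.1]
pred [[350.0, 259.0], [358.0, 249.0]]
[348, 0, 67, 155, 1536] [373.2, 91.9] [-0.0779, -0.0955, 0.126] [-0.1114, -0.1117, 0.1]
[415, 0, 101, 133, 5499] [463.6, 64.2] [-0.4634, 0.0796, 0.126] [-0.508, 0.0684, 0.1]
[341, 149, 60, 90, 1472] [370.1, 195.2] [0.3513, 0.1711, 0.126] [0.3301, 0.1625, 0.1]
[518, 257, 42, 70, 1397] [537.0, 288.2] [0.3365, 0.6498, 0.126] [0.3149, 0.6549, 0.1]
80 ~~~~~~~~~~~~~~~~~~~~~~~~~~~+******%%%%%%%%%****************~~~~~~~~~~~~~~~~
86 ~~~~~~~~~~~~~~~~~~~~~~~~~~~********%%%%%%%%%***************~~~~~~~~~~~~~~~~
92 ~~~~~~~~~~~~~~~~~~~~~~~~~~~+*******%%%%%%%%%+**********
[... 2439 characters left out ...]
..-~~~~~~~~~~###%%%%#####%%%#####%%%%::::~~~~:....:===+=+~~~
284 *+++====++-.....--~~~~~~~~~~###%%%%#####%%%#####%%%%###~~~~~~:....:+=====~~
290 @@@======-......-~~~~~~~~~~~###%%%%#####%%%#####%%%%###~~~~~~~.....:======~
296 %@======-:.....-=~~~~~~~~~~~###%%%%#####%%%####%%%%%##*~~~~~~~::...:-======
302 ~======--:....--~~~~~~~~~~~~@##%%%%#####%%%####*%%%%##~~~~~~~~~....:--=====
308 .:-===----:..:-~~~~~~~~~~~~~@##%%%%#####%%%####=%%%%##~~~~~~~~~~..:----===-
314 -----::::::::::::.:~~~~~~~~~%###%%%#####%%%####=%%%#%%~==--::::::::::::----
320 ==========---------------------------------------------------------========
326 ++++++=====================================================================
```

The crank did follow to about −70°, confirmed by the knob's pixels near (345,260). With the hand's yaw fixed, the high-friction grip jammed after that. I'll change method: push the knob from behind with closed fingers, so there is only one light contact.

Run:
```python
from h import *
st(); row(kp(-38,.1),Rt(0,0))
print(np.hypot(*(kp(-38,0)-kp(-70,0))[:2]))
k=lambda d:np.array([np.sin(np.radians(d)),np.cos(np.radians(d))])*.08
for s,D in ((-38,range(-50,-135,-12)),(-134,range(-146,-195,-12))):
    for d in D: print(s,d,(k(d)-k(s)).round(4).tolist())
```

```text
{'time_s': 17.1, 'qpos': [0.37, 0.497, 1.521, -0.0, 1.122, 0.372], 'eef_pos': [0.535, 0.247, 0.104], 'tcp_rot': [3.14, -0.0, 1.569], 'wrist_force': [0.117, -0.346, -0.153], 'finger_gap': 0.094, 'gripper_force': 0.0}
row [0.0299, 0.0806, 0.0055, 0.0016, -0.0005, -0.0025]
0.0330764826980399
-38 -50 [-0.012, -0.0116]
-38 -62 [-0.0214, -0.0255]
-38 -74 [-0.0276, -0.041]
-38 -86 [-0.0306, -0.0575]
-38 -98 [-0.03, -0.0742]
-38 -110 [-0.0259, -0.0904]
-38 -122 [-0.0186, -0.1054]
-38 -134 [-0.0083, -0.1186]
-134 -146 [0.0128, -0.0108]
-134 -158 [0.0276, -0.0186]
-134 -170 [0.0437, -0.0232]
-134 -182 [0.0603, -0.0244]
-134 -194 [0.0769, -0.0221]
```

Call:
{"name": "play_rows", "arguments": {
  "steps": [
    [0,0.0,-0.05,0,0,0,-1],
    [0,0.0,-0.1,0,0,0,-1],
    [0.01,0.03,-0.1,0,0,0,1],
    [0.03,0.08,-0.1,0,0,0,1],
    [0.03,0.08,-0.1,0,0,0,1],
    [0.03,0.08,-0.1,0,0,0,1],
    [0.03,0.08,-0.1,0,0,0,1],
    [0.03,0.08,-0.1,0,0,0,1]
  ]
}}

```text
time_s: 17.77
eef_pos: [0.5941, 0.2694, 0.1788]
tcp_rot: [3.141, 0.0, 1.57]
wrist_force: [-1.1, 0.6, -0.7]
finger_gap: 0.0577
gripper_force: 0.0
```

Call:
{"name": "play_rows", "arguments": {
  "steps": [
    [0,0,0,0,0,0,1],
    [0,0,0,0,0,0,1],
    [0,0,0,0,0,0,1],
    [0,0,0,0,0,0,1]
  ]
}}

```text
time_s: 18.1
eef_pos: [0.5948, 0.2692, 0.1788]
tcp_rot: [3.141, -0.0, 1.569]
wrist_force: [0.1, -0.1, 0.9]
finger_gap: 0.0308
gripper_force: 0.0
```

Run:
```python
from h import *
st(); row(kp(-38,.1),Rt(0,0)); im=knobs('wrist',[kp(-70,.126),kp(110,.126)])
```

```text
{'time_s': 18.1, 'qpos': [0.369, 0.56, 1.242, -0.0, 1.339, 0.37], 'eef_pos': [0.595, 0.269, 0.179], 'tcp_rot': [3.141, -0.0, 1.569], 'wrist_force': [0.06, -0.062, 0.939], 'finger_gap': 0.031, 'gripper_force': 0.0}
row [-0.0002, 0.0013, 0.105, 0.0011, -0.0001, -0.0018]
pred [[248.0, 250.0], [185.0, 95.0]]
[125, 44, 158, 20, 1307] [194.0, 53.1] [0.5344, 0.3917, 0.126] [0.5273, 0.3968, 0.1]
[174, 75, 43, 34, 1030] [194.7, 93.5] [0.5348, 0.3631, 0.126] [0.5277, 0.3648, 0.1]
[219, 215, 127, 104, 1977] [274.1, 270.5] [0.588, 0.2321, 0.126] [0.5873, 0.2183, 0.1]
[47, 279, 186, 98, 8476] [170.2, 325.4] [0.496, 0.1741, 0.126] [0.4844, 0.1535, 0.1]
[333, 281, 186, 96, 7509] [392.0, 324.4] [0.6897, 0.1751, 0.126] [0.701, 0.1546, 0.1]
[237, 362, 34, 16, 302] [255.8, 367.3] [0.5697, 0.1286, 0.126] [0.5668, 0.1026, 0.1]
```

Call:
{"name": "play_rows", "arguments": {
  "steps": [
    [0,0,0,0,0,0,1],
    [0,0,0,0,0,0,1],
    [0,0,0,0,0,0,1],
    [0,0,0,0,0,0,1],
    [0,0.001,0.04,0,0,0,1],
    [0,0.001,0.08,0,0,0,1],
    [0,0.001,0.105,0,0,0,1],
    [0,0.001,0.105,0,0,0,1]
  ]
}}

```text
time_s: 18.82
eef_pos: [0.5939, 0.2685, 0.0951]
tcp_rot: [-3.136, 0.003, 1.569]
wrist_force: [-0.7, -1.1, -0.7]
finger_gap: 0.0006
gripper_force: 0.0
```

Call:
{"name": "play_rows", "arguments": {
  "steps": [
    [-0.006,-0.005,0,0,0,0,1],
    [-0.012,-0.012,0,0,0,0,1],
    [-0.0165,-0.018,0,0,0,0,1],
    [-0.0215,-0.0255,0,0,0,0,1]
  ]
}}

```text
time_s: 19.15
eef_pos: [0.5769, 0.253, 0.1014]
tcp_rot: [3.138, -0.001, 1.569]
wrist_force: [3.2, 2.0, 0.1]
finger_gap: 0.0
gripper_force: 1.8
```

Run:
```python
from h import *
st(); print(kp(-62,.1)); im=knobs('wrist',[kp(-88,.126),kp(92,.126)])
```

```text
{'time_s': 19.15, 'qpos': [0.355, 0.582, 1.396, -0.0, 1.16, 0.357], 'eef_pos': [0.577, 0.253, 0.101], 'tcp_rot': [3.138, -0.001, 1.569], 'wrist_force': [3.175, 1.965, 0.131], 'finger_gap': 0.0, 'gripper_force': 1.771}
[0.57666829 0.25302314 0.1       ]
pred [[232.0, 289.0], [213.0, 39.0]]
[117, 0, 64, 8, 258] [142.4, 2.1] [0.5114, 0.3888, 0.126] [0.4996, 0.3991, 0.1]
[186, 8, 61, 65, 2708] [217.4, 41.5] [0.5482, 0.3649, 0.126] [0.5431, 0.3708, 0.1]
[160, 11, 27, 13, 159] [173.9, 19.1] [0.5278, 0.3776, 0.126] [0.519, 0.3859, 0.1]
[275, 11, 27, 8, 157] [287.9, 14.4] [0.5791, 0.3767, 0.126] [0.5796, 0.3848, 0.1]
[279, 235, 8, 86, 385] [282.5, 279.8] [0.5765, 0.2515, 0.126] [0.5766, 0.2368, 0.1]
[288, 284, 231, 88, 7804] [338.8, 326.4] [0.6073, 0.2209, 0.126] [0.6129, 0.2007, 0.1]
[89, 331, 26, 29, 454] [101.0, 343.0] [0.4594, 0.1976, 0.126] [0.4381, 0.1731, 0.1]
```

Call:
{"name": "play_rows", "arguments": {
  "steps": [
    [-0.006,-0.0155,0,0,0,0,1],
    [-0.009,-0.032,0,0,0,0,1],
    [-0.0085,-0.0485,0,0,0,0,1],
    [-0.0045,-0.065,0,0,0,0,1],
    [0.003,-0.08,0,0,0,0,1],
    [0.013,-0.093,0,0,0,0,1],
    [0.026,-0.104,0,0,0,0,1],
    [0.0405,-0.1115,0,0,0,0,1]
  ]
}}

```text
time_s: 19.87
eef_pos: [0.4923, 0.284, 0.1]
tcp_rot: [3.141, 0.001, 1.569]
wrist_force: [3.6, -3.2, 0.2]
finger_gap: 0.0003
gripper_force: 2.0
```

Call:
{"name": "play_rows", "arguments": {
  "steps": [
    [0.016,-0.0045,0,0,0,0,1],
    [0.0325,-0.006,0,0,0,0,1],
    [0.049,-0.0035,0,0,0,0,1],
    [0.049,-0.0035,0,0,0,0,1]
  ]
}}

```text
time_s: 20.2
eef_pos: [0.4901, 0.3226, 0.0994]
tcp_rot: [3.141, 0.0, 1.571]
wrist_force: [-0.6, -0.1, -0.6]
finger_gap: 0.0003
gripper_force: 0.0
```

Run:
```python
from h import *
st(); print(kp(-194,.1)); im=knobs('wrist',[kp(-217,.126),kp(-37,.126)]); knobs('scene',[kp(-217,.126),kp(-37,.126)])
```

```text
{'time_s': 20.2, 'qpos': [0.52, 0.498, 1.532, -0.0, 1.112, 0.52], 'eef_pos': [0.49, 0.323, 0.099], 'tcp_rot': [3.141, 0.0, 1.571], 'wrist_force': [-0.562, -0.06, -0.624], 'finger_gap': 0.0, 'gripper_force': 0.0}
[0.49028226 0.32051531 0.1       ]
pred [[306.0, 243.0], [453.0, 343.0]]
[343, 230, 46, 38, 235] [366.6, 240.3] [0.53, 0.343, 0.126] [0.5375, 0.3321, 0.1]
[288, 282, 232, 90, 8751] [348.0, 324.3] [0.5251, 0.2933, 0.126] [0.5316, 0.2733, 0.1]
[427, 331, 39, 24, 606] [446.8, 342.0] [0.5913, 0.2719, 0.126] [0.6101, 0.2479, 0.1]
pred [[394.0, 261.0], [350.0, 270.0]]
[345, 0, 101, 242, 6045] [391.8, 126.8] [0.0467, 0.0599, 0.126] [0.0168, 0.0482, 0.1]
[452, 0, 80, 121, 3875] [486.0, 51.4] [-0.6099, 0.1084, 0.126] [-0.6587, 0.098, 0.1]
[518, 257, 42, 70, 1397] [537.0, 288.2] [0.3365, 0.6498, 0.126] [0.3149, 0.6549, 0.1]
```

Call:
{"name": "play_rows", "arguments": {
  "steps": [
    [-0.003,0,-0.05,0,0,0,1],
    [-0.006,0.0,-0.1,0,0,0,1],
    [-0.015,0.05,-0.1,0,0,0,1],
    [-0.024,0.1,-0.1,0,0,0,1],
    [-0.024,0.15,-0.1,0,0,0,1],
    [-0.024,0.158,-0.1,0,0,0,1],
    [-0.024,0.158,-0.1,0,0,0,1]
  ]
}}

```text
time_s: 20.88
eef_pos: [0.6098, 0.3015, 0.1731]
tcp_rot: [-3.14, 0.0, 1.568]
wrist_force: [-0.3, -0.8, 0.1]
finger_gap: 0.0007
gripper_force: 0.0
```

Run:
```python
from h import *
st(); row(kp(-4,.1),Rt(0,0)); im=knobs('wrist',[kp(-38,.126),kp(142,.126)])
k=lambda d:np.array([np.sin(np.radians(d)),np.cos(np.radians(d))])*.08
for s,D in ((-4,range(-16,-101,-12)),(-100,range(-112,-197,-12))):
    for d in D: print(s,d,(k(d)-k(s)).round(4).tolist())
```

```text
{'time_s': 20.883, 'qpos': [0.405, 0.63, 1.146, 0.0, 1.367, 0.408], 'eef_pos': [0.61, 0.301, 0.173], 'tcp_rot': [-3.14, 0.0, 1.568], 'wrist_force': [-0.305, -0.785, 0.149], 'finger_gap': 0.001, 'gripper_force': 0.0}
row [0.0005, -0.0018, 0.0975, -0.0018, 0.0005, -0.004]
pred [[264.0, 268.0], [132.0, 172.0]]
[99, 103, 91, 9, 219] [139.7, 106.4] [0.5106, 0.3892, 0.126] [0.4985, 0.3902, 0.1]
[121, 146, 47, 37, 1255] [143.9, 163.5] [0.5113, 0.3487, 0.126] [0.4993, 0.3448, 0.1]
[249, 231, 24, 44, 331] [256.0, 250.0] [0.5902, 0.2841, 0.126] [0.5878, 0.2723, 0.1]
[278, 234, 10, 88, 453] [282.5, 280.3] [0.6093, 0.259, 0.126] [0.6092, 0.2442, 0.1]
[288, 283, 232, 89, 8173] [342.3, 325.9] [0.6584, 0.2138, 0.126] [0.6642, 0.1935, 0.1]
[96, 332, 27, 24, 251] [109.6, 340.9] [0.444, 0.1826, 0.126] [0.4239, 0.1586, 0.1]
-4 -16 [-0.0165, -0.0029]
-4 -28 [-0.032, -0.0092]
-4 -40 [-0.0458, -0.0185]
-4 -52 [-0.0575, -0.0306]
-4 -64 [-0.0663, -0.0447]
-4 -76 [-0.072, -0.0605]
-4 -88 [-0.0744, -0.077]
-4 -100 [-0.0732, -0.0937]
-100 -112 [0.0046, -0.0161]
-100 -124 [0.0125, -0.0308]
-100 -136 [0.0232, -0.0437]
-100 -148 [0.0364, -0.054]
-100 -160 [0.0514, -0.0613]
-100 -172 [0.0677, -0.0653]
-100 -184 [0.0844, -0.0659]
-100 -196 [0.1008, -0.063]
```

Call:
{"name": "play_rows", "arguments": {
  "steps": [
    [0,-0.001,0.04,0,0,0,1],
    [0,-0.001,0.08,0,0,0,1],
    [0,-0.001,0.097,0,0,0,1],
    [0,-0.001,0.097,0,0,0,1]
  ]
}}

```text
time_s: 21.27
eef_pos: [0.6058, 0.3021, 0.099]
tcp_rot: [-3.137, 0.002, 1.57]
wrist_force: [-0.1, -0.4, -0.3]
finger_gap: 0.0004
gripper_force: 0.0
```

Call:
{"name": "play_rows", "arguments": {
  "steps": [
    [-0.0165,-0.003,0,0,0,0,1],
    [-0.032,-0.009,0,0,0,0,1],
    [-0.046,-0.0185,0,0,0,0,1],
    [-0.0575,-0.0305,0,0,0,0,1],
    [-0.0665,-0.0445,0,0,0,0,1],
    [-0.072,-0.0605,0,0,0,0,1],
    [-0.0745,-0.077,0,0,0,0,1],
    [-0.073,-0.0935,0,0,0,0,1]
  ]
}}

```text
time_s: 21.93
eef_pos: [0.5386, 0.2481, 0.1046]
tcp_rot: [3.136, -0.002, 1.569]
wrist_force: [8.2, 4.7, -1.9]
finger_gap: 0.0007
gripper_force: 4.0
```

Call:
{"name": "play_rows", "arguments": {
  "steps": [
    [0.0045,-0.016,0,0,0,0,1],
    [0.0125,-0.031,0,0,0,0,1],
    [0.023,-0.0435,0,0,0,0,1],
    [0.0365,-0.054,0,0,0,0,1],
    [0.0515,-0.0615,0,0,0,0,1],
    [0.0675,-0.0655,0,0,0,0,1],
    [0.0845,-0.066,0,0,0,0,1],
    [0.101,-0.063,0,0,0,0,1]
  ]
}}

```text
time_s: 22.6
eef_pos: [0.4908, 0.3243, 0.1022]
tcp_rot: [3.14, 0.001, 1.57]
wrist_force: [7.4, -9.8, -0.8]
finger_gap: 0.0007
gripper_force: 5.4
```

Run:
```python
from h import *
st(); print(kp(-196,.1)); im=knobs('wrist',[kp(-217,.126),kp(-37,.126)])
```

```text
{'time_s': 22.6, 'qpos': [0.522, 0.497, 1.526, -0.002, 1.118, 0.524], 'eef_pos': [0.491, 0.324, 0.102], 'tcp_rot': [3.14, 0.001, 1.57], 'wrist_force': [7.387, -9.828, -0.79], 'finger_gap': 0.001, 'gripper_force': 5.351}
[0.4908243  0.32253824 0.1       ]
pred [[304.0, 244.0], [449.0, 343.0]]
[341, 231, 47, 38, 242] [364.6, 241.2] [0.5306, 0.3431, 0.126] [0.5379, 0.3321, 0.1]
[288, 282, 232, 90, 8763] [347.8, 324.4] [0.5264, 0.2928, 0.126] [0.5329, 0.2727, 0.1]
[423, 332, 38, 23, 585] [442.3, 342.5] [0.5908, 0.271, 0.126] [0.6089, 0.2469, 0.1]
```

Call:
{"name": "play_rows", "arguments": {
  "steps": [
    [-0.003,0,-0.05,0,0,0,1],
    [-0.006,0.0,-0.1,0,0,0,1],
    [-0.015,0.05,-0.1,0,0,0,1],
    [-0.025,0.1,-0.1,0,0,0,1],
    [-0.027,0.15,-0.1,0,0,0,1],
    [-0.027,0.157,-0.1,0,0,0,1],
    [-0.027,0.157,-0.1,0,0,0,1]
  ]
}}

```text
time_s: 23.23
eef_pos: [0.6093, 0.3032, 0.1754]
tcp_rot: [-3.14, 0.0, 1.568]
wrist_force: [0.1, -0.2, -0.6]
finger_gap: 0.0004
gripper_force: 0.0
```

Run:
```python
from h import *
st(); row(kp(-4,.1),Rt(0,0)); im=knobs('wrist',[kp(-38,.126),kp(142,.126)])
im=env.read_camera('side'); h=cv2.cvtColor(im,cv2.COLOR_RGB2HSV)
p=np.array([.545,.07,0]); print(proj('side',p+[0,0,.145]),proj('side',p+[0,0,.04]))
for y in range(185,290,3): print(y,''.join('~' if h[y,x,1]>110 else ' .:-=+*%#@'[min(9,h[y,x,2]//26)] for x in range(220,300,1)))
```

```text
{'time_s': 23.233, 'qpos': [0.408, 0.629, 1.142, 0.0, 1.372, 0.41], 'eef_pos': [0.609, 0.303, 0.175], 'tcp_rot': [-3.14, 0.0, 1.568], 'wrist_force': [0.103, -0.199, -0.557], 'finger_gap': 0.0, 'gripper_force': 0.0}
row [-0.0018, -0.0011, 0.1006, -0.0018, 0.0002, -0.0031]
pred [[265.0, 269.0], [135.0, 173.0]]
[102, 106, 85, 8, 200] [138.8, 109.5] [0.5081, 0.3888, 0.126] [0.496, 0.3896, 0.1]
[126, 144, 47, 37, 1239] [148.4, 161.1] [0.5134, 0.3515, 0.126] [0.5019, 0.3478, 0.1]
[247, 235, 20, 45, 347] [253.5, 256.0] [0.5875, 0.2799, 0.126] [0.5848, 0.2675, 0.1]
[278, 234, 10, 89, 454] [282.5, 280.3] [0.6087, 0.2593, 0.126] [0.6086, 0.2445, 0.1]
[288, 283, 232, 89, 8179] [342.4, 325.9] [0.6585, 0.2138, 0.126] [0.6643, 0.1935, 0.1]
[98, 333, 27, 23, 241] [111.3, 341.0] [0.4438, 0.1823, 0.126] [0.4239, 0.1583, 0.1]
[[254.85764858 210.59637367]] [[255.49199028 245.09329936]]
185 %%%%%##%*+=-=---=-==+*+=--::::::::::::~~~~~~~~~~~~~~~~~~~~~*+=+++++++++~~~~~~~~~
188 **++++++=-:-------=+%%###%%*+=---::.~~~~~~~~~~~~~~~~~~~~~~~++++++++++++~~~~~~~~~
191 *%%%%%%*+=-::::::=++***%%%%%%+-:..::-~~~~~~~~~
[... 2054 characters left out ...]
#%~~~~~~~~~~~~~~~~~~
266 ~~~~~~~~~~~~~~~~~~~*##@@##%%%#####@@@@##%%#####@@##**%%%%##@##%~~~~~~~~~~~~~~~~~
269 ~~~~~~~~~~~~~~~~~~~~%##@@##%%%%%###@@@@##%%#########***%%%#####%~~~~~~~~~~~~~~~~
272 ~~~~~~~~~~~~~~~~~~~~~*##@@##%*%%%%###@@@@#%%%#####@##%**%%%######%~~~~~~~~~~~~~~
275 ~~~~~~~~~~~~~~~~~~~~~~*%#@@##%*%%%####@@@@##%%#####@@##**%%%%#####%~~~~~~~~~~~~~
278 ~~~~~~~~~~~~~~~~~~~~~~~*%#@@##%*%%%%###@@@@##%%#########**%%%%######~~~~~~~~~~~~
281 ~~~~~~~~~~~~~~~~~~~~~~~~*%#@###%*%%%%%##@@@@##%%######@##%**%%%%#####%~~~~~~~~~~
284 ~~~~~~~~~~~~~~~~~~~~~~~~~*%#@@##%*%%%%%###@@@##%%%%%%##%%%%**%%*****%%%~~~~~~~~~
287 ~~~~~~~~~~~~~~~~~~~~~~~~~~*%#@@@##%*%%%%%%%%%%%%*******+++++========+###%~~~~~~~
```

The transmitter is still upright on the tray, which has advanced. Last stroke.

Call:
{"name": "play_rows", "arguments": {
  "steps": [
    [-0.001,-0.001,0.04,0,0,0,1],
    [-0.001,-0.001,0.08,0,0,0,1],
    [-0.001,-0.001,0.1,0,0,0,1],
    [-0.001,-0.001,0.1,0,0,0,1]
  ]
}}

```text
time_s: 23.67
eef_pos: [0.6049, 0.3025, 0.0986]
tcp_rot: [-3.137, 0.002, 1.571]
wrist_force: [-0.3, 1.6, -0.4]
finger_gap: 0.0004
gripper_force: 0.0
```

Call:
{"name": "play_rows", "arguments": {
  "steps": [
    [-0.0165,-0.003,0,0,0,0,1],
    [-0.032,-0.009,0,0,0,0,1],
    [-0.046,-0.0185,0,0,0,0,1],
    [-0.0575,-0.0305,0,0,0,0,1],
    [-0.0665,-0.0445,0,0,0,0,1],
    [-0.072,-0.0605,0,0,0,0,1],
    [-0.0745,-0.077,0,0,0,0,1],
    [-0.073,-0.0935,0,0,0,0,1]
  ]
}}

```text
time_s: 24.33
eef_pos: [0.5377, 0.2484, 0.1044]
tcp_rot: [3.136, -0.002, 1.569]
wrist_force: [8.2, 4.8, -2.5]
finger_gap: 0.0006
gripper_force: 4.0
```

Call:
{"name": "play_rows", "arguments": {
  "steps": [
    [0.0045,-0.016,0,0,0,0,1],
    [0.0125,-0.031,0,0,0,0,1],
    [0.023,-0.0435,0,0,0,0,1],
    [0.0295,-0.0495,0,0,0,0,1],
    [0.0365,-0.054,0,0,0,0,1],
    [0.0365,-0.054,0,0,0,0,1]
  ]
}}

```text
time_s: 24.83
eef_pos: [0.4965, 0.2762, 0.1024]
tcp_rot: [3.141, -0.0, 1.57]
wrist_force: [-0.5, 0.5, 0.0]
finger_gap: 0.0002
gripper_force: 0.0
```

Run:
```python
from h import *
st(); im=knobs('wrist',[kp(-170,.126),kp(10,.126)])
```

```text
{'time_s': 24.833, 'qpos': [0.443, 0.456, 1.587, 0.0, 1.098, 0.443], 'eef_pos': [0.497, 0.276, 0.102], 'tcp_rot': [3.141, -0.0, 1.57], 'wrist_force': [-0.488, 0.498, 0.024], 'finger_gap': 0.0, 'gripper_force': 0.0}
pred [[268.0, 241.0], [491.0, 199.0]]
[302, 7, 241, 57, 6662] [408.6, 35.8] [0.554, 0.3938, 0.126] [0.5645, 0.4007, 0.1]
[438, 162, 67, 55, 2474] [471.8, 188.5] [0.5933, 0.3218, 0.126] [0.6109, 0.3158, 0.1]
[245, 189, 47, 132, 2781] [270.7, 229.8] [0.4906, 0.3011, 0.126] [0.4896, 0.2913, 0.1]
[47, 283, 231, 95, 8541] [224.5, 328.7] [0.464, 0.2418, 0.126] [0.4582, 0.2212, 0.1]
[288, 283, 231, 89, 7749] [338.8, 326.3] [0.5272, 0.2434, 0.126] [0.5328, 0.2232, 0.1]
[157, 345, 17, 26, 224] [166.1, 358.5] [0.4241, 0.2141, 0.126] [0.411, 0.1885, 0.1]
```

Call:
{"name": "play_rows", "arguments": {
  "steps": [
    [0.0025,-0.0015,0,0,0,0,1],
    [0.005,-0.003,0,0,0,0,1],
    [0.0075,-0.004,0,0,0,0,1],
    [0.01,-0.005,0,0,0,0,1],
    [0.0125,-0.006,0,0,0,0,1],
    [0.0145,-0.007,0,0,0,0,1]
  ]
}}

```text
time_s: 25.38
eef_pos: [0.4918, 0.2859, 0.1017]
tcp_rot: [3.141, 0.0, 1.569]
wrist_force: [2.4, -3.0, -0.3]
finger_gap: 0.0003
gripper_force: 1.6
```

Call:
{"name": "play_rows", "arguments": {
  "steps": [
    [0.0015,-0.0005,0,0,0,0,1],
    [0.003,-0.001,0,0,0,0,1],
    [0.003,-0.001,0,0,0,0,1]
  ]
}}

```text
time_s: 25.63
eef_pos: [0.491, 0.2883, 0.1017]
tcp_rot: [3.141, 0.0, 1.569]
wrist_force: [0.4, -0.8, 0.4]
finger_gap: 0.0004
gripper_force: 0.8
```

Call:
{"name": "play_rows", "arguments": {
  "steps": [
    [0.0015,-0.0005,0,0,0,0,1],
    [0.003,-0.001,0,0,0,0,1],
    [0.003,-0.001,0,0,0,0,1]
  ]
}}

```text
time_s: 25.88
eef_pos: [0.4908, 0.2888, 0.1017]
tcp_rot: [3.141, 0.003, 1.569]
wrist_force: [5.0, -15.3, 1.9]
finger_gap: 0.0003
gripper_force: 7.7
```

Run:
```python
from h import *
st(); im=knobs('wrist',[kp(-184,.126),kp(-4,.126)])
```

```text
{'time_s': 25.883, 'qpos': [0.469, 0.461, 1.582, -0.003, 1.1, 0.472], 'eef_pos': [0.491, 0.289, 0.102], 'tcp_rot': [3.141, 0.003, 1.569], 'wrist_force': [5.041, -15.321, 1.929], 'finger_gap': 0.0, 'gripper_force': 7.656}
pred [[278.0, 238.0], [492.0, 246.0]]
[315, 47, 239, 43, 3897] [427.0, 69.0] [0.5572, 0.3912, 0.126] [0.5694, 0.3954, 0.1]
[254, 189, 49, 132, 2749] [279.0, 231.0] [0.4889, 0.3135, 0.126] [0.4886, 0.3035, 0.1]
[442, 199, 64, 59, 2363] [474.1, 227.4] [0.5927, 0.3133, 0.126] [0.6113, 0.3032, 0.1]
[47, 283, 231, 95, 8473] [225.0, 328.7] [0.4586, 0.255, 0.126] [0.4528, 0.2343, 0.1]
[288, 284, 231, 88, 7522] [337.6, 326.1] [0.5207, 0.2568, 0.126] [0.5262, 0.2364, 0.1]
```

The force has risen to 15 N and the knob is at −183°, as predicted for the end stop. Now I back off and raise the hand.

Call:
{"name": "play_rows", "arguments": {
  "steps": [
    [-0.006,0.002,0,0,0,0,1],
    [-0.012,0.002,0,0,0,0,1],
    [-0.012,0.002,-0.05,0,0,0,1],
    [-0.012,0.002,-0.1,0,0,0,1],
    [-0.012,0.002,-0.15,0,0,0,1],
    [-0.012,0.002,-0.2,0,0,0,1],
    [-0.012,0.002,-0.25,0,0,0,1],
    [-0.012,0.002,-0.25,0,0,0,1]
  ]
}}

```text
time_s: 26.6
eef_pos: [0.4929, 0.2823, 0.2971]
tcp_rot: [3.132, -0.005, 1.57]
wrist_force: [1.3, 0.3, 0.4]
finger_gap: 0.0005
gripper_force: 0.0
```

Call:
{"name": "play_rows", "arguments": {
  "steps": [
    [0,0,0,0,0,0,1],
    [0,0,0,0,0,0,1],
    [0,0,0,0,0,0,1],
    [0,0,0,0,0,0,1]
  ]
}}

```text
time_s: 26.93
eef_pos: [0.4914, 0.2813, 0.2878]
tcp_rot: [-3.14, 0.001, 1.569]
wrist_force: [-0.3, 0.2, 0.4]
finger_gap: 0.0006
gripper_force: 0.0
```

Run:
```python
from h import *
np.set_printoptions(precision=4,suppress=True)
st(); knobs('wrist',[kp(-183,.126),kp(-3,.126)])
a=cv2.cvtColor(cv2.imread('pics/side0.png'),cv2.COLOR_BGR2RGB)
im=env.read_camera('side'); h=cv2.cvtColor(im,cv2.COLOR_RGB2HSV)
d=[.545,.0955,0]
for z in (.04,.145): print(z,proj('side',[np.array(d)+[x,y,z] for x,y in ((-.055,-.055),(.055,-.055),(-.025,-.025),(.025,-.025))]).round(1).tolist())
for y in range(185,290,3): print(y,''.join('~' if h[y,x,1]>110 else ' .:-=+*%#@'[min(9,h[y,x,2]//26)] for x in range(210,300,1)))
```

```text
{'time_s': 26.933, 'qpos': [0.455, 0.295, 1.363, -0.0, 1.486, 0.457], 'eef_pos': [0.491, 0.281, 0.288], 'tcp_rot': [-3.14, 0.001, 1.569], 'wrist_force': [-0.297, 0.188, 0.372], 'finger_gap': 0.001, 'gripper_force': 0.0}
pred [[280.0, 163.0], [393.0, 170.0]]
[481, 0, 49, 23, 714] [505.7, 9.9] [0.7582, 0.5057, 0.126] [0.7793, 0.5171, 0.1]
[270, 146, 22, 26, 407] [280.4, 158.8] [0.4887, 0.3131, 0.126] [0.4884, 0.3093, 0.1]
[372, 152, 30, 26, 533] [386.6, 164.5] [0.601, 0.3084, 0.126] [0.6096, 0.3043, 0.1]
[278, 235, 10, 87, 462] [282.5, 281.2] [0.4905, 0.1722, 0.126] [0.4904, 0.1573, 0.1]
[238, 258, 13, 21, 191] [243.8, 268.0] [0.4465, 0.1892, 0.126] [0.443, 0.1757, 0.1]
[5, 263, 26, 32, 312] [16.1, 279.1] [0.0758, 0.1425, 0.126] [0.0429, 0.1252, 0.1]
[288, 275, 232, 97, 8391] [341.4, 324.6] [0.5647, 0.1065, 0.126] [0.5705, 0.0864, 0.1]
0.04 [[237.2, 255.8], [279.5, 248.0], [245.9, 246.7], [264.8, 243.3]]
0.145 [[235.6, 220.8], [280.1, 213.4], [244.8, 212.1], [264.7, 208.9]]
185 :. ....-=++******++====----===+**+=-::::::::::::-~~~~~~~~~~~~~~~~~~~~++=+++++++++~~~~~~~~~
188 -:....:=*%%##%
[... 2511 characters left out ...]
######**%%%%#####%~~~~~~~~~~~~~~~~~
269 :=~~~~~~~~~~~~~~~~~~~~~~~~~~~~%##@###%*%%%%###@@@##%%#########**%%%%#####%~~~~~~~~~~~~~~~~
272 :-~~~~~~~~~~~~~~~~~~~~~~~~~~~~~*##@@##%*%%%%###@@@@#%%#########%**%%%######~~~~~~~~~~~~~~~
275 :-~~~~~~~~~~~~~~~~~~~~~~~~~~~~~~*##@@##%*%%%%###@@@@##%#######@##**%%%%#####%~~~~~~~~~~~~~
278 :-~~~~~~~~~~~~~~~~~~~~~~~~~~~~~~~*%#@@##%*%%%%####@@@##%%#####@@##**%%%%%#####~~~~~~~~~~~~
281 ::=~~~~~~~~~~~~~~~~~~~~~~~~~~~~~~~*%#@@##%*%%%%###@@@@##%%#########%**%%%%####%%~~~~~~~~~~
284 ::-~~~~~~~~~~~~~~~~~~~~~~~~~~~~~~~~*%#@@@#%*%%%%%####@@##%%%%%%%#%%%%*%*%*****%%%~~~~~~~~~
287 ::-~~~~~~~~~~~~~~~~~~~~~~~~~~~~~~~~~*%##@###%*%%%%%%%%%%%%******+*+++=========+%##%~~~~~~~
```

```bash
python3 -c "
from plant import env
print(env.hand_in())"
```

```text
the job is handed in; nothing more can be done
None
```

I handed the job in with the transmitter standing port up on the pad, the tray wound to its end stop under the test head and the arm clear of everything; hand-in returned no verdict. Two things could count against it: one joint briefly read 2.555 rad against its ±2.55 limit, and a jam on the first crank stroke reached about 120 N at the wrist, right at that limit.

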